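# Let the decorating lift down and weigh the finished mini cakes

### The job

Get ready to weigh the mini cakes: take the jar off the scale and stand it on the sheet of baking paper, turn the tare knob until the dial's red zero mark lies right under the pointer of the empty scale, and hold the winch's red pawl up so that the crank turns back slowly under the load until the lift's tray is all the way down, then let the pawl drop back into the ratchet. Only when all that is done, move every cake from the lift to the scale's pan, upright and side by side on its floor, without disturbing the dial's setting. Leave the other things on the bench where they are.

Things in the scene. Friction and masses are not known exactly. Their poses are not given: they have to be found in the camera images.
- carriage_floor (a point): centre of the floor of the lift's square aluminium tray, 230 x 230 mm, rim 20 mm above this floor. Mast behind it (50 mm square, 390 mm tall, axis 205 mm along +x); the plate on the mast begins at x 156 mm and rises 61 mm above this floor. x points away from the robot to the mast, y left, z up; the winch is on the -y side. Raised it is 209 mm above the bench, fully down 58 mm
- carriage (a joint): how far the lift's tray has come down, m: 0 raised, 0.151 resting on its stops
- crank (a joint): angle of the winch's crank, rad: it turns back from 0 to 5.2 as the tray comes down by itself (29 mm of descent per rad). Crank arm 100 mm with a black handle, turning in an upright plane 92 mm to the -y side of the pawl, axle 200 mm above the bench; it needs no hand. A brake in the hub keeps the descent at about 15 mm/s while the pawl is up
- pawl (a joint): angle of the winch's spring-loaded pawl, rad: 0 in the ratchet wheel, grows as its tab is lifted, stop at 0.45. It is clear of the 12 teeth above 0.10; 0.15 to 0.30 is a good lift. Let go, it drops back and catches the next tooth (up to 15 mm of descent later). Lifting it off the loaded tooth takes about 5 N at the tab, holding it about 3 N
- pawl_tab (a point): grip point of the pawl's upright red tab, 24 mm (x) by 14 mm (y) by 36 mm tall, this point 14 mm below its top, about 270 mm above the bench; pinch it across its 14 mm. Frame as carriage_floor's (it tips with the pawl). The pawl's pivot, along y, lies 100 mm along +x and 20 mm below this point, so the tab rises on an arc
- pan_floor (a point): centre of the floor of the dial scale's square pan: aluminium, 220 x 220 mm, rim 10 mm above this floor, about 94 mm above the bench; it sinks 7.8 mm per kg on a spring. x points away from the dial, y left, z up
- pointer (a joint): angle of the scale's black pointer, rad: 0 with the pan empty, turns clockwise seen from above by 1.7 rad per kg
- pointer_tip (a point): on the black pointer, 50 mm from the dial's axis (3.5 mm wide)
- dial (a joint): angle of the white dial plate, which turns with the knob in its middle, rad: grows clockwise seen from above, range -1.6 to 1.6, stays where it is left (0.04 N m); at 0 its zero mark is under the pointer of the empty scale
- dial_zero (a point): the red zero mark on the white dial plate (130 mm across), 50 mm from the dial's axis
- tare_knob (a point): grip point of the black tare knob on the dial's upright axis: a bar 50 mm long, 14 mm thick, 26 mm tall, this point 12 mm below its top, 92 mm above the bench; the bar points at the zero mark
- jar_center (a point): centre of the closed jar of gold sugar pearls with a white lid, 54 mm across, 64 mm tall, z up when upright; at the start it stands in the scale's pan
- paper_top (a point): centre of the square sheet of baking paper on the bench, 130 x 130 mm, lying flat
- cake0_center (a point): centre of a lilac mini cake with black stripes, 56 mm across, 58 mm tall (gold card under it 62 mm across), about 170 g; z up when upright. Two to four cakes are there, on the lift's tray; absent ones give None
- cake1_center (a point): centre of a lilac mini cake with black stripes, 56 mm across, 58 mm tall (gold card under it 62 mm across), about 170 g; z up when upright. Two to four cakes are there, on the lift's tray; absent ones give None
- cake2_center (a point): centre of a lilac mini cake with black stripes, 56 mm across, 58 mm tall (gold card under it 62 mm across), about 170 g; z up when upright. Two to four cakes are there, on the lift's tray; absent ones give None
- cake3_center (a point): centre of a lilac mini cake with black stripes, 56 mm across, 58 mm tall (gold card under it 62 mm across), about 170 g; z up when upright. Two to four cakes are there, on the lift's tray; absent ones give None
- tub_lilac: bystander, to be left alone: white tub with lilac lid, 94 mm across, 75 mm tall; origin at the centre of its underside
- tub_black: bystander, to be left alone: white tub with black lid, 94 mm across, 75 mm tall; origin at the centre of its underside
- tub_cream: bystander, to be left alone: white tub with cream lid, 83 mm across, 65 mm tall; origin at the centre of its underside
- palette_knife: bystander, to be left alone: flat spatula with green handle, 260 mm long along x, 20 mm high; origin at the centre of its underside
- smoother: bystander, to be left alone: white icing smoother, 150 x 80 mm, 36 mm high; origin at the centre of its underside

How it is judged:
On the way, in this order (a step that is already met when the one before it is completed fails the run):
1. the pawl is held up and the lift's tray is on its way down (value of joint pawl above 0.08 rad and value of joint carriage between 0.03 and 0.14 m), for 0.2 s.
2. ready to weigh: tray fully down with every cake still on it, pawl back in the ratchet, jar standing on the baking paper, empty scale reading zero (value of joint carriage above 0.145 m and value of joint pawl below 0.06 rad and x of jar_center in the frame of paper_top between -0.065 and 0.065 m and y of jar_center in the frame of paper_top between -0.065 and 0.065 m and z of jar_center in the frame of paper_top between 0.02 and 0.042 m and angle between jar_center's own z axis and vertical below 0.15 rad and horizontal distance between pointer_tip and dial_zero below 0.0035 m and value of joint pointer between -0.05 and 0.05 rad and x of cake0_center in the frame of carriage_floor between -0.115 and 0.115 m and y of cake0_center in the frame of carriage_floor between -0.115 and 0.115 m and z of cake0_center in the frame of carriage_floor between 0 and 0.05 m and x of cake1_center in the frame of carriage_floor between -0.115 and 0.115 m and y of cake1_center in the frame of carriage_floor between -0.115 and 0.115 m and z of cake1_center in the frame of carriage_floor between 0 and 0.05 m and x of cake2_center in the frame of carriage_floor between -0.115 and 0.115 m and y of cake2_center in the frame of carriage_floor between -0.115 and 0.115 m and z of cake2_center in the frame of carriage_floor between 0 and 0.05 m and x of cake3_center in the frame of carriage_floor between -0.115 and 0.115 m and y of cake3_center in the frame of carriage_floor between -0.115 and 0.115 m and z of cake3_center in the frame of carriage_floor between 0 and 0.05 m), for 0.4 s.
At the end, for the whole second after the job is handed in: Every cake stands upright (0.15 rad) on the pan's floor; jar upright, its centre over the paper; tray within 6 mm of its stops, pawl in the ratchet (under 0.06 rad); dial still within 0.09 rad of where it was zeroed (first to 3.5 mm, pan empty, cakes on the lowered lift); scale settled (value of joint carriage above 0.145 m and value of joint pawl below 0.06 rad and x of jar_center in the frame of paper_top between -0.065 and 0.065 m and y of jar_center in the frame of paper_top between -0.065 and 0.065 m and z of jar_center in the frame of paper_top between 0.02 and 0.042 m and angle between each of jar_center, cake0_center, cake1_center, cake2_center, cake3_center's own z axis and vertical below 0.15 rad and value of joint dial between -0.09 and 0.09 rad and x of cake0_center in the frame of pan_floor between -0.105 and 0.105 m and y of cake0_center in the frame of pan_floor between -0.105 and 0.105 m and z of cake0_center in the frame of pan_floor between 0.018 and 0.042 m and x of cake1_center in the frame of pan_floor between -0.105 and 0.105 m and y of cake1_center in the frame of pan_floor between -0.105 and 0.105 m and z of cake1_center in the frame of pan_floor between 0.018 and 0.042 m and x of cake2_center in the frame of pan_floor between -0.105 and 0.105 m and y of cake2_center in the frame of pan_floor between -0.105 and 0.105 m and z of cake2_center in the frame of pan_floor between 0.018 and 0.042 m and x of cake3_center in the frame of pan_floor between -0.105 and 0.105 m and y of cake3_center in the frame of pan_floor between -0.105 and 0.105 m and z of cake3_center in the frame of pan_floor between 0.018 and 0.042 m and velocity of joint pointer between -0.1 and 0.1 rad/s); the robot touches nothing.
It fails at once if the crank spins back fast (over 1.5 rad/s) (velocity of joint crank above 1.5 rad/s).
It fails at once if a bystander is pushed more than 30 mm from its place (distance of any of tub_lilac, tub_black, tub_cream, palette_knife, smoother from where it was at the start of the episode above 0.03 m).
Of cake0, cake1, cake2, cake3 only 2 to 4 are there at a start; the rules pass over those that are not, and their reading is None.
At some moment in a run one of cake0, cake1, cake2, cake3, jar may be knocked a few centimetres aside while the robot is not near it.
Once in a run the grip may slacken for a moment while it holds something.
It also fails if it takes over 210 s, if anything falls off the work surface, if the arm or the gripper's body presses on something with over 40 N, if the wrist force passes 120 N, or if a joint passes its speed limit or range.

### The arm

A 6-joint arm with a two-finger parallel gripper is mounted at the origin on the work surface. World frame = base frame: x ahead of the robot, y to its left, z up, the work surface at z = 0. Lengths are in m, angles in rad, forces in N, time in s.
With the tool pointing down it reaches from about 0.3 to 0.875 m from the base axis. Payload 6.4 kg.
Tool frame: the origin (TCP) lies between the finger pads; the fingertips stand 11 mm ahead of it and the grasp point (between the pads) lies 8 mm behind it (ctrl.tcp_to_tips is the distance from the TCP to the fingertips, in m); x points along the fingers, z is the direction in which the jaws open and shut, and the axes are right-handed (so a half turn about x gives the same grasp; the last joint's range is limited). The gripper opens to 85 mm and grips with 20 to 120 N. Pads are 22 mm wide; open, the fingers measure 114 mm over their backs; the gripper's body (76 mm by 85 mm) begins 54 mm behind the grasp point. The pads swing forward as they close: fully open they stand 13 mm farther back than shut.
Start: joints at [1.046, 0.181, 1.607, -0, 1.354, -0.206], TCP at [0.18, 0.546, 0.242] pointing down, gripper open.
Joint ranges: [-2.99, 2.99], [-0.89, 2.07], [0.3, 2.58], [-1.14, 4.28], [0, 2.63], [-3.12, 3.12]. Speed limits (rad/s): [2.57, 2.57, 3.01, 3.14, 3.14, 3.14].

### API

Orientations are given as a unit quaternion [w, x, y, z].
In Python, from bench import ctrl, eyes, hand_in gives the robot as it stands. The module is installed in compiled form; this text tells all that it offers.
- The arm moves only by the tool step_arm, never from a script. Its arguments are lists of equal length, an entry for each row: "xyz": the shift along the world's x, y, z in mm, a list of three; "spin": the turn about the world's z in rad; "fingers": the opening in per cent of the stroke, from 0 (shut) to 100 (fully open). A call has 1 to 10 rows; each row is the pose to reach, as a shift and turn from the pose commanded when the call began; what a row does not reach only later rows make up. A row lasts 1/10 s, in which the tool goes at most 50 mm and 8.59 degrees, less where a joint would pass 70% of its speed; a pose out of reach is approached as far as the arm can. A call with a gripper value outside its range is refused whole. The fingers move at their own pace and stop on an object; the grip force is fixed at half the most. Time passes only in rows, so rows that repeat a pose let the fingers close. It gives the time, the measured TCP pose, the force and the opening at its end, in the units of the state.
- ctrl.get_obs(): the state, without advancing time (a new reading comes with each control period).
- eyes.camera(name): name is "side" or "top" or "wrist"; returns the picture (420x560x3 uint8, red, green, blue); there is no depth.
- eyes.camera_model(name): a dict with "vertical_fov" (degrees; the focal length in pixels is half the picture's height over the tangent of half this angle, whatever the lens; pixels are square), "cx", "cy" (the principal point, pixels), "dist_coeffs" ([k1, k2, p1, p2, k3] as OpenCV has them; the pictures are not rectified), "pose" (4x4, takes a point from camera to world coordinates); the wrist camera has in their place "tool_from_camera" (4x4, takes a point from camera to tool coordinates, whose origin is the TCP and whose axes are the tool frame's). Camera axes: x right, y up, looking along -z (the intrinsics and any distortion apply to the point x, -y, -z); pixel columns grow to the right and rows downward; lengths in m; the calibration is good to about 2 mm. A picture is of the moment at which its call begins: read the wrist's pose just before it. camera_model takes no time and is no camera call.
- hand_in(): hands the job in, once; it reports no verdict.
The state is a dict: "time_s": time; "q": joint angles; "dq": joint speeds; "joint_efforts": joint torques, N m; "eef_pos": TCP position; "eef_rot": TCP orientation; "wrist_force": force on the tool from outside, world axes, zero at the start; "torque": the same for the moment, N m; "opening": opening from 0.0 (shut) to 1.0 (fully open).
Only numpy, scipy, OpenCV 4.12 (cv2) and the standard library are available. Lean on these libraries where they do the work, as an engineer would, in place of code of your own. Each camera call takes 0.05 s, during which the arm holds its last target.

## Working session

There is one attempt and no reset: what is moved stays moved. The work goes in short steps, Python scripts to look and compute and a tool call to move; the robot and the scene stay as the last step left them, time stands still between calls to the robot, and variables do not carry over. Pictures are saved under pics/ and viewed, and the job is handed in when it is done.

Besides the shell and the picture viewer there is one more tool, called after "Call:" by a JSON object that holds its "fn" and its "kwargs". step_arm: Moves the arm, as the interface text tells. Its arguments: {"type":"object","properties":{"xyz":{"type":"array"},"spin":{"type":"array"},"fingers":{"type":"array"}},"required":["xyz","spin","fingers"]}

```bash
ls; mkdir -p pics; cat > h.py <<'E'
import numpy as np, cv2
from bench import ctrl, eyes, hand_in
from scipy.spatial.transform import Rotation as R
def snap(n,f):
    o=ctrl.get_obs(); im=eyes.camera(n); cv2.imwrite(f'pics/{f}.png',im[:,:,::-1]); return im,o
def model(n,o=None):
    m=eyes.camera_model(n)
    f=210/np.tan(np.radians(m['vertical_fov'])/2)
    K=np.array([[f,0,m['cx']],[0,f,m['cy']],[0,0,1]])
    if n=='wrist':
        q=o['eef_rot']; T=np.eye(4); T[:3,:3]=R.from_quat([q[1],q[2],q[3],q[0]]).as_matrix(); T[:3,3]=o['eef_pos']
        P=T@np.array(m['tool_from_camera'])
    else: P=np.array(m['pose'])
    return K,np.array(m['dist_coeffs'],float),P
def ray(n,uv,o=None):
    K,d,P=model(n,o)
    p=cv2.undistortPoints(np.array(uv,float).reshape(-1,1,2),K,d).reshape(-1,2)
    D=np.c_[p[:,0],-p[:,1],-np.ones(len(p))]@P[:3,:3].T
    return P[:3,3],D
def onz(n,uv,z,o=None):
    c,D=ray(n,uv,o)
    return c+D*((z-c[2])/D[:,2])[:,None]
def proj(n,X,o=None):
    K,d,P=model(n,o)
    X=(np.array(X,float).reshape(-1,3)-P[:3,3])@P[:3,:3]
    X=X*[1,-1,-1]
    return cv2.projectPoints(X,np.zeros(3),np.zeros(3),K,d)[0].reshape(-1,2)
E
python3 - <<'E'
from h import *
for n in('side','top','wrist'):
    im,o=snap(n,n+'0'); K,d,P=model(n,o); print(n,K[0],d,P.round(3).tolist())
print(o)
E
```

```text
pics
side [429.08714298   0.         281.66502622] [-0.11530528  0.          0.          0.          0.        ] [[0.998, 0.04, -0.054, 0.5], [-0.066, 0.755, -0.652, -0.881], [0.014, 0.655, 0.756, 1.162], [0.0, 0.0, 0.0, 1.0]]
top [381.72612114   0.         283.16558909] [0.02710924 0.         0.         0.         0.        ] [[-0.027, 0.989, -0.145, 0.37], [-1.0, -0.026, 0.009, 0.003], [0.005, 0.145, 0.989, 1.541], [0.0, 0.0, 0.0, 1.0]]
wrist [292.31213182   0.         276.81386164] [-0.01230769  0.          0.          0.          0.        ] [[0.314, -0.898, -0.309, 0.099], [0.949, 0.297, 0.104, 0.571], [-0.001, -0.326, 0.946, 0.373], [0.0, 0.0, 0.0, 1.0]]
{'time_s': 0.1, 'q': array([ 1.04569564e+00,  1.81455634e-01,  1.60790603e+00,  7.81693839e-06,
        1.35378265e+00, -2.06291028e-01]), 'dq': array([ 9.34519125e-04, -2.21110859e-03, -2.48015365e-03, -1.17893333e-03,
       -1.90212967e-03,  6.83853118e-05]), 'joint_efforts': array([ 1.22912676e-03, -4.45872009e+01, -3.52241492e+01, -3.18878620e-04,
        4.10228939e-03,  3.91485457e-05]), 'eef_pos': array([0.17996053, 0.5456161 , 0.24148143]), 'eef_rot': array([ 0.57252436, -0.41451613,  0.57352853,  0.41407397]), 'wrist_force': array([-0.23545878,  0.31893605,  0.24065876]), 'torque': array([-0.02740321,  0.00218832, -0.00149702]), 'opening': 1.0031430752212889}
```

View pics/top0.png

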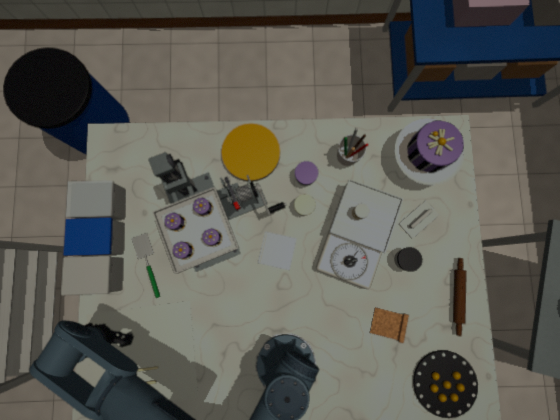

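View pics/side0.png

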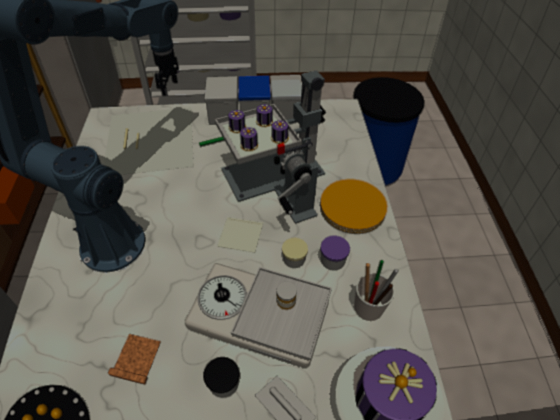

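View pics/wrist0.png

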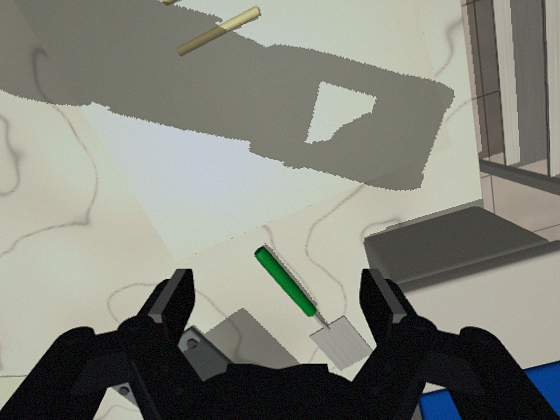

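Top view: four cakes on the lift tray around (197,230), red pawl tab at (237,205), paper at (278,250), scale pan (365,215), dial (349,261), jar (361,212). I'll zoom in next.

```bash
python3 - <<'E'
from h import *
t=cv2.imread('pics/top0.png'); s=cv2.imread('pics/side0.png')
cv2.imwrite('pics/t1.png',cv2.resize(t[130:290,140:300],None,fx=3.7,fy=3.7,interpolation=2))
cv2.imwrite('pics/t2.png',cv2.resize(t[170:300,300:440],None,fx=4.5,fy=4.5,interpolation=2))
cv2.imwrite('pics/s1.png',cv2.resize(s[60:230,190:370],None,fx=3.5,fy=3.5,interpolation=2))
cv2.imwrite('pics/s2.png',cv2.resize(s[210:370,180:340],None,fx=3.7,fy=3.7,interpolation=2))
E
```

```text
(no output)
```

View pics/t1.png

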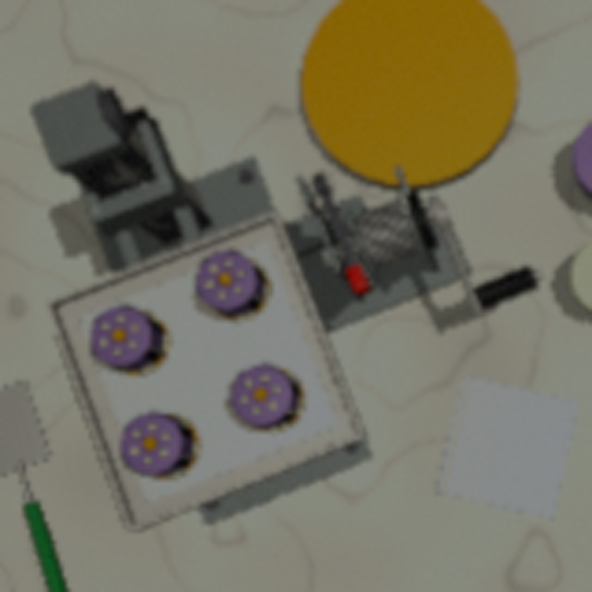

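View pics/t2.png

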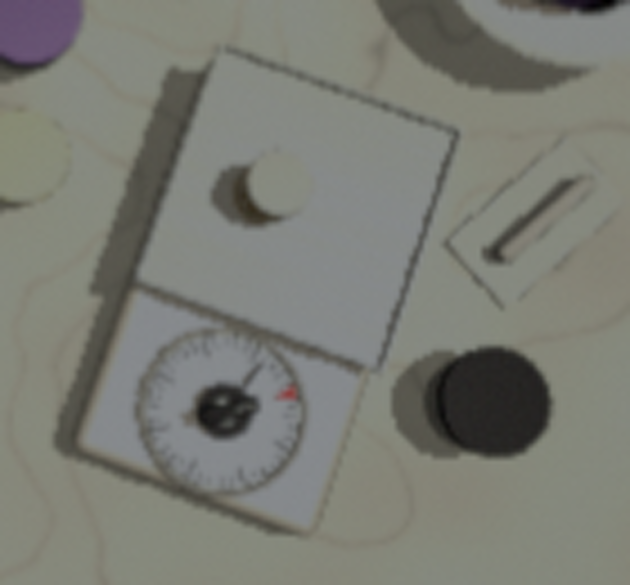

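View pics/s1.png

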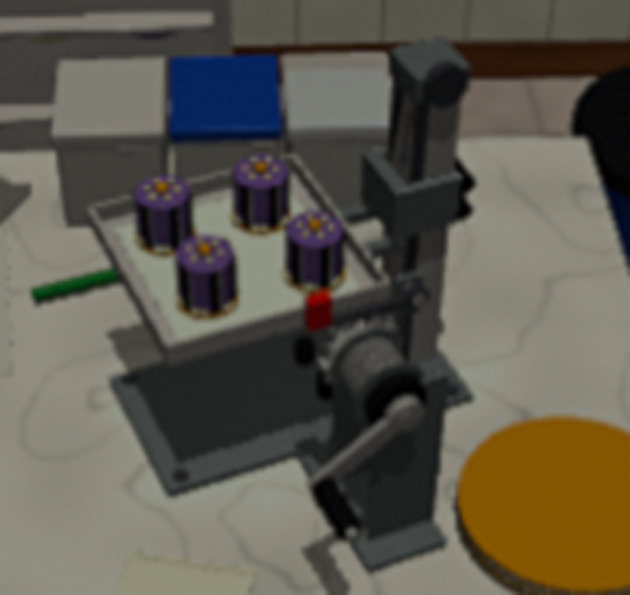

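View pics/s2.png

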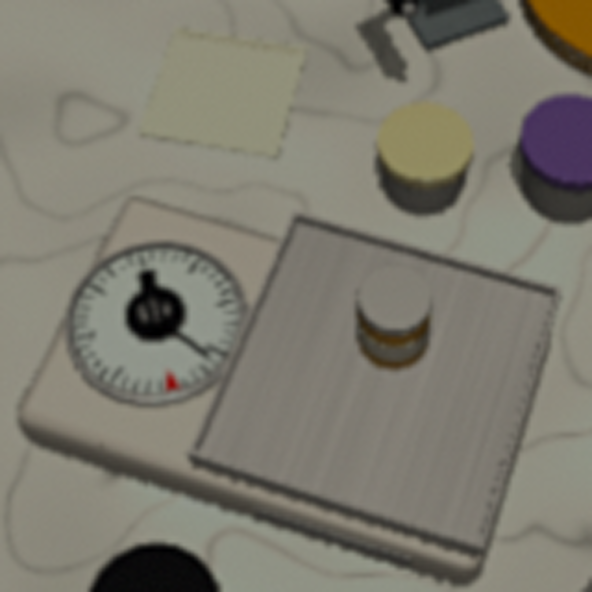

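```bash
python3 - <<'E'
from h import *
def T1(a): return np.array(a)/3.7+[140,130]
def T2(a): return np.array(a)/4.5+[300,170]
np.set_printoptions(precision=4,suppress=True)
print('jar',onz('top',T2([[280,184]]),.154))
print('dial',onz('top',T2([[222,410]]),.08))
print('knob',onz('top',T2([[222,410]]),.10))
print('zero',onz('top',T2([[288,393]]),.079))
print('ptr', onz('top',T2([[255,366]]),.082))
p=onz('top',T2([[222,47],[458,131],[378,370],[135,285]]),.102);print('pan',p,p.mean(0));print([np.linalg.norm(p[i]-p[i-1]) for i in range(4)])
p=onz('top',T1([[272,218],[368,447],[135,528],[55,302]]),.229);print('tray',p,p.mean(0));print([np.linalg.norm(p[i]-p[i-1]) for i in range(4)])
p=onz('top',T1([[465,378],[578,402],[553,518],[440,492]]),0);print('paper',p,p.mean(0));print([np.linalg.norm(p[i]-p[i-1]) for i in range(4)])
im=cv2.imread('pics/top0.png')[:,:,::-1].astype(int); 
m=(im[:,:,0]>90)&(im[:,:,1]<60)&(im[:,:,2]<60); ys,xs=np.nonzero(m);
k=(abs(xs-237)<12)&(abs(ys-205)<12); a=[xs[k].mean(),ys[k].mean()]
im=cv2.imread('pics/side0.png')[:,:,::-1].astype(int); 
m=(im[:,:,0]>90)&(im[:,:,1]<60)&(im[:,:,2]<60); ys,xs=np.nonzero(m);
k=(abs(xs-281)<12)&(abs(ys-148)<12); b=[xs[k].mean(),ys[k].mean()]
print(a,b)
c1,d1=ray('top',a);c2,d2=ray('side',b);d1=d1[0];d2=d2[0]
A=np.c_[d1,-d2];s=np.linalg.lstsq(A,c2-c1,rcond=None)[0];print('tab',c1+d1*s[0],c2+d2*s[1])
print('cakes',onz('top',T1([[230,279],[120,336],[150,442],[261,393]]),.267))
E
```

```text
jar [[ 0.5628 -0.2989  0.154 ]]
dial [[ 0.3822 -0.2551  0.08  ]]
knob [[ 0.3821 -0.2516  0.1   ]]
zero [[ 0.395  -0.3117  0.079 ]]
ptr [[ 0.4183 -0.2846  0.082 ]]
pan [[ 0.6897 -0.2674  0.102 ]
 [ 0.6115 -0.4637  0.102 ]
 [ 0.4117 -0.3826  0.102 ]
 [ 0.4877 -0.1838  0.102 ]] [ 0.5502 -0.3244  0.102 ]
[np.float64(0.21863312467221782), np.float64(0.21129754873903184), np.float64(0.21563924573331397), np.float64(0.21286833941413202)]
tray [[0.6436 0.233  0.229 ]
 [0.4259 0.1447 0.229 ]
 [0.3583 0.3577 0.229 ]
 [0.5688 0.4349 0.229 ]] [0.4991 0.2926 0.229 ]
[np.float64(0.21534480179041612), np.float64(0.2349801808543995), np.float64(0.22341209548854074), np.float64(0.22424192778186872)]
paper [[ 0.5078  0.0628  0.    ]
 [ 0.4782 -0.0598  0.    ]
 [ 0.3542 -0.0289  0.    ]
 [ 0.3852  0.0923  0.    ]] [0.4313 0.0166 0.    ]
[np.float64(0.12605275315969877), np.float64(0.1261285453365074), np.float64(0.12787540539108488), np.float64(0.12504677651412616)]
[np.float64(236.13793103448276), np.float64(204.79310344827587)] [np.float64(280.5), np.float64(144.75)]
tab [0.5766 0.1485 0.2822] [0.5767 0.1485 0.2823]
cakes [[0.58   0.2645 0.267 ]
 [0.5304 0.3634 0.267 ]
 [0.4342 0.3352 0.267 ]
 [0.4753 0.2363 0.267 ]]
```

```bash
python3 - <<'E'
from h import *
np.set_printoptions(precision=4,suppress=True)
o=ctrl.get_obs();q=o['eef_rot'];print(R.from_quat([q[1],q[2],q[3],q[0]]).as_matrix());print(np.array(eyes.camera_model('wrist')['tool_from_camera']))
E
```

```text
[[-0.0007 -0.9496  0.3134]
 [-0.0012  0.3134  0.9496]
 [-1.      0.0003 -0.0013]]
[[-0.0002  0.3259 -0.9454 -0.1319]
 [-0.0011  0.9454  0.3259  0.0849]
 [ 1.      0.0011  0.0002 -0.0011]
 [ 0.      0.      0.      1.    ]]
```

Call:
{"fn": "step_arm", "kwargs": {"xyz": [[50,-50,138],[100,-100,138],[150,-150,138],[190,-190,138],[230,-230,138],[270,-270,138],[310,-310,138],[340,-340,138],[370,-370,138],[395,-396,138]], "spin": [0.1,0.2,0.3,0.4,0.5,0.6,0.67,0.67,0.67,0.67], "fingers": [50,50,50,50,50,50,50,50,50,50]}}

```text
time_s: 1.15
eef_pos: [0.5028, 0.2225, 0.3766]
eef_rot: [0.405, -0.58, 0.405, 0.58]
wrist_force: [-0.4, -0.3, -0.4]
opening: 0.502
```

Call:
{"fn": "step_arm", "kwargs": {"xyz": [[0,0,0],[0,0,0],[0,0,0],[0,0,0],[0,0,0]], "spin": [0,0,0,0,0], "fingers": [50,50,50,50,50]}}

```text
time_s: 1.65
eef_pos: [0.501, 0.2253, 0.3766]
eef_rot: [-0.404, 0.58, -0.404, -0.58]
wrist_force: [0.1, -0.2, -0.6]
opening: 0.503
```

Call:
{"fn": "step_arm", "kwargs": {"xyz": [[37,-38,0],[74,-75,0],[74,-75,0],[74,-75,0],[74,-75,0]], "spin": [0,0,0,0,0], "fingers": [50,50,50,50,50]}}

```text
time_s: 2.15
eef_pos: [0.575, 0.1503, 0.3765]
eef_rot: [0.405, -0.58, 0.405, 0.58]
wrist_force: [-0.6, -1.0, 0.5]
opening: 0.502
```

```bash
python3 - <<'E'
from h import *
np.set_printoptions(precision=4,suppress=True)
im,o=snap('wrist','w1')
q=o['eef_rot'];print(o['time_s'],o['eef_pos'],R.from_quat([q[1],q[2],q[3],q[0]]).as_matrix()[:,2],o['q'])
im=im.astype(int)
m=(im[:,:,0]>90)&(im[:,:,1]<70)&(im[:,:,2]<70); ys,xs=np.nonzero(m); print(xs.mean(),ys.mean(),len(xs),xs.min(),xs.max(),ys.min(),ys.max())
E
```

```text
2.15 [0.575  0.1503 0.3765] [-0.3449  0.9386  0.0007] [ 0.0558  0.1485  1.3776  0.0005  1.616  -1.8672]
306.2863070539419 212.96818810511758 723 176 557 101 419
```

View pics/w1.png

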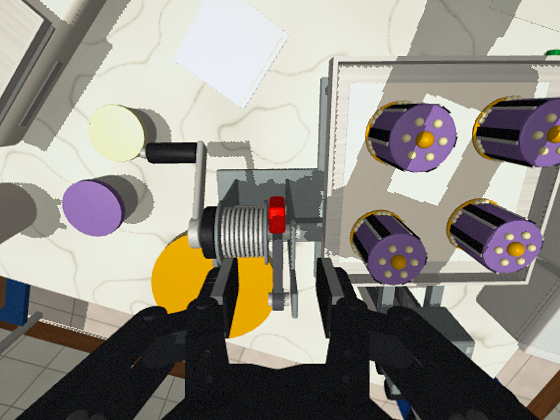

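```bash
python3 - <<'E'
from h import *
im=cv2.imread('pics/w1.png'); cv2.imwrite('pics/w1z.png',cv2.resize(im[180:320,220:340],None,fx=4.2,fy=4.2,interpolation=2))
E
```

```text
(no output)
```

View pics/w1z.png

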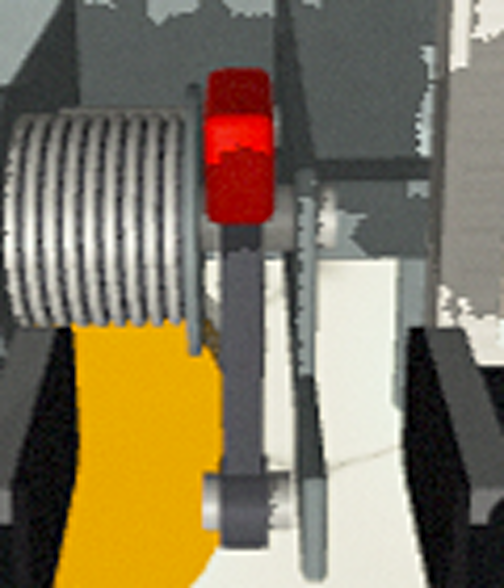

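```bash
python3 - <<'E'
from h import *
o=ctrl.get_obs()
f=lambda a,z:onz('wrist',np.array([a])/4.2+[220,180],z,o).round(4)
print(f([238,167],.284),f([236,115],.284),f([240,220],.284),f([244,510],.255))
# tray corners (rim z .229) via wrist: 
print(onz('wrist',[[330,59],[327,283]],.229,o).round(4), onz('wrist',[[204,145],[145,152]],.2,o).round(3))
E
```

```text
[[0.5751 0.15   0.284 ]] [[0.5652 0.146  0.284 ]] [[0.5855 0.1543 0.284 ]] [[0.6694 0.1862 0.255 ]]
[[0.44   0.1494 0.229 ]
 [0.6459 0.2355 0.229 ]] [[0.553 0.062 0.2  ]
 [0.581 0.006 0.2  ]]
```

Call:
{"fn": "step_arm", "kwargs": {"xyz": [[0,0,-40],[0,0,-80],[0,0,-110],[0,0,-110],[0,0,-110],[0,0,-110],[0,0,-110],[0,0,-110]], "spin": [0.01,0.01,0.01,0.01,0.01,0.01,0.01,0.01], "fingers": [50,50,50,50,0,0,0,0]}}

```text
time_s: 3.0
eef_pos: [0.5765, 0.1504, 0.2693]
eef_rot: [-0.403, 0.583, -0.4, -0.581]
wrist_force: [-3.3, 4.6, 4.6]
opening: 0.148
```

Call:
{"fn": "step_arm", "kwargs": {"xyz": [[0.5,0.2,5],[2,0.7,10],[3.5,1.3,15],[5.5,2,20],[5.5,2,20],[5.5,2,20]], "spin": [0,0,0,0,0,0], "fingers": [0,0,0,0,0,0]}}

```text
time_s: 3.6
eef_pos: [0.5811, 0.1523, 0.2859]
eef_rot: [0.402, -0.581, 0.401, 0.582]
wrist_force: [2.7, 5.7, -9.2]
opening: 0.155
```

```bash
python3 - <<'E'
from h import *
im,o=snap('side','s3'); print(o['time_s'],o['wrist_force'],o['opening'],o['eef_pos'])
s=cv2.imread('pics/s3.png');cv2.imwrite('pics/s3z.png',cv2.resize(s[60:230,190:370],None,fx=3.5,fy=3.5,interpolation=2))
E
```

```text
3.6 [ 2.73895807  5.65893964 -9.21641807] 0.15480633213593453 [0.58114146 0.15231069 0.28590529]
```

View pics/s3z.png

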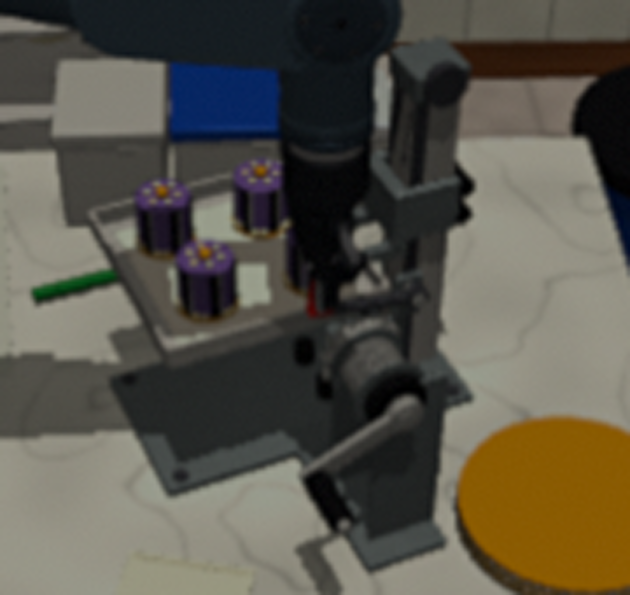

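Call:
{"fn": "step_arm", "kwargs": {"xyz": [[0,0,1],[0,0,1],[0,0,1],[0,0,1],[0,0,1],[0,0,1],[0,0,1],[0,0,1],[0,0,1],[0,0,1]], "spin": [0,0,0,0,0,0,0,0,0,0], "fingers": [0,0,0,0,0,0,0,0,0,0]}}

```text
time_s: 4.65
eef_pos: [0.5813, 0.1524, 0.2865]
eef_rot: [0.402, -0.581, 0.401, 0.582]
wrist_force: [5.5, 5.9, -11.9]
opening: 0.15
```

```bash
python3 - <<'E'
from h import *
im,o=snap('side','s4'); print(o['time_s'],o['wrist_force'],o['opening'],o['eef_pos'])
s=cv2.imread('pics/s4.png');cv2.imwrite('pics/s4z.png',cv2.resize(s[60:230,190:370],None,fx=3.5,fy=3.5,interpolation=2))
E
```

```text
4.65 [  5.47528587   5.89696473 -11.93520684] 0.1503172940066364 [0.58133953 0.15240532 0.28650462]
```

View pics/s4z.png

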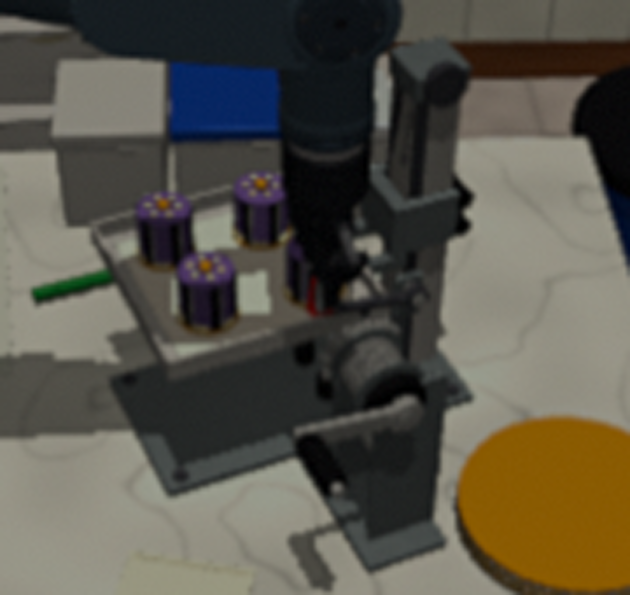

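Tray is descending (its near rim moved down ~15 px in the zoom, and the crank rotated). I'll hold.

Call:
{"fn": "step_arm", "kwargs": {"xyz": [[0,0,0],[0,0,0],[0,0,0],[0,0,0],[0,0,0],[0,0,0],[0,0,0],[0,0,0],[0,0,0],[0,0,0]], "spin": [0,0,0,0,0,0,0,0,0,0], "fingers": [0,0,0,0,0,0,0,0,0,0]}}

```text
time_s: 5.7
eef_pos: [0.5813, 0.1524, 0.2865]
eef_rot: [0.402, -0.581, 0.401, 0.582]
wrist_force: [4.4, 6.2, -11.8]
opening: 0.153
```

Call:
{"fn": "step_arm", "kwargs": {"xyz": [[0,0,0],[0,0,0],[0,0,0],[0,0,0],[0,0,0],[0,0,0],[0,0,0],[0,0,0],[0,0,0],[0,0,0]], "spin": [0,0,0,0,0,0,0,0,0,0], "fingers": [0,0,0,0,0,0,0,0,0,0]}}

```text
time_s: 6.7
eef_pos: [0.5813, 0.1524, 0.2865]
eef_rot: [0.402, -0.581, 0.401, 0.582]
wrist_force: [4.8, 5.3, -10.4]
opening: 0.15
```

Call:
{"fn": "step_arm", "kwargs": {"xyz": [[0,0,0],[0,0,0],[0,0,0],[0,0,0],[0,0,0],[0,0,0],[0,0,0],[0,0,0],[0,0,0],[0,0,0]], "spin": [0,0,0,0,0,0,0,0,0,0], "fingers": [0,0,0,0,0,0,0,0,0,0]}}

```text
time_s: 7.7
eef_pos: [0.5813, 0.1524, 0.2865]
eef_rot: [0.402, -0.581, 0.401, 0.582]
wrist_force: [4.8, 7.2, -11.2]
opening: 0.152
```

```bash
python3 - <<'E'
from h import *
im,o=snap('side','s5'); print(o['time_s'],o['wrist_force'],o['opening'],o['eef_pos'])
s=cv2.imread('pics/s5.png');cv2.imwrite('pics/s5z.png',cv2.resize(s[60:230,190:370],None,fx=3.5,fy=3.5,interpolation=2))
E
```

```text
7.7 [  4.7719056    7.19526962 -11.22835124] 0.15217284830487834 [0.58134312 0.15238936 0.28648575]
```

View pics/s5z.png

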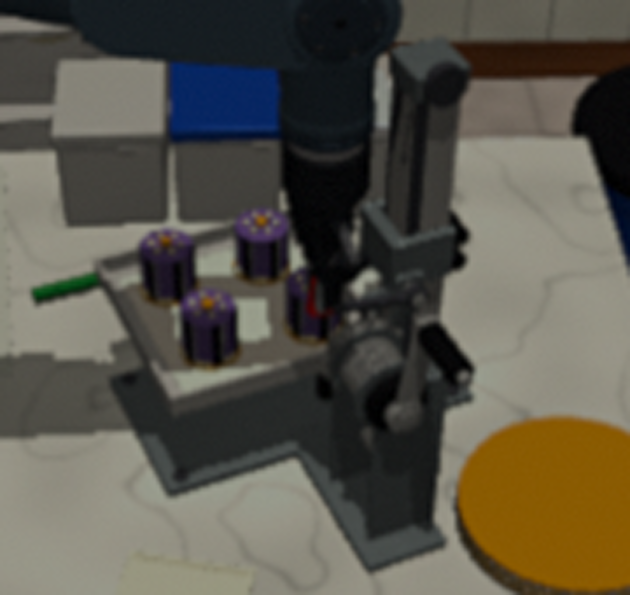

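Call:
{"fn": "step_arm", "kwargs": {"xyz": [[0,0,0],[0,0,0],[0,0,0],[0,0,0],[0,0,0],[0,0,0],[0,0,0],[0,0,0],[0,0,0],[0,0,0]], "spin": [0,0,0,0,0,0,0,0,0,0], "fingers": [0,0,0,0,0,0,0,0,0,0]}}

```text
time_s: 8.75
eef_pos: [0.5814, 0.1524, 0.2866]
eef_rot: [0.402, -0.581, 0.401, 0.582]
wrist_force: [4.8, 6.5, -10.6]
opening: 0.152
```

Call:
{"fn": "step_arm", "kwargs": {"xyz": [[0,0,0],[0,0,0],[0,0,0],[0,0,0],[0,0,0],[0,0,0],[0,0,0],[0,0,0],[0,0,0],[0,0,0]], "spin": [0,0,0,0,0,0,0,0,0,0], "fingers": [0,0,0,0,0,0,0,0,0,0]}}

```text
time_s: 9.75
eef_pos: [0.5814, 0.1524, 0.2866]
eef_rot: [0.402, -0.581, 0.401, 0.582]
wrist_force: [5.3, 7.1, -10.8]
opening: 0.147
```

Call:
{"fn": "step_arm", "kwargs": {"xyz": [[0,0,0],[0,0,0],[0,0,0],[0,0,0],[0,0,0],[0,0,0],[0,0,0],[0,0,0],[0,0,0],[0,0,0]], "spin": [0,0,0,0,0,0,0,0,0,0], "fingers": [0,0,0,0,0,0,0,0,0,0]}}

```text
time_s: 10.75
eef_pos: [0.5814, 0.1524, 0.2866]
eef_rot: [0.402, -0.581, 0.401, 0.582]
wrist_force: [4.5, 6.0, -9.8]
opening: 0.151
```

Call:
{"fn": "step_arm", "kwargs": {"xyz": [[0,0,0],[0,0,0],[0,0,0],[0,0,0],[0,0,0],[0,0,0],[0,0,0],[0,0,0],[0,0,0],[0,0,0]], "spin": [0,0,0,0,0,0,0,0,0,0], "fingers": [0,0,0,0,0,0,0,0,0,0]}}

```text
time_s: 11.75
eef_pos: [0.5814, 0.1524, 0.2866]
eef_rot: [0.402, -0.581, 0.401, 0.582]
wrist_force: [5.5, 6.3, -10.4]
opening: 0.152
```

Call:
{"fn": "step_arm", "kwargs": {"xyz": [[0,0,0],[0,0,0],[0,0,0],[0,0,0],[0,0,0],[0,0,0],[0,0,0],[0,0,0],[0,0,0],[0,0,0]], "spin": [0,0,0,0,0,0,0,0,0,0], "fingers": [0,0,0,0,0,0,0,0,0,0]}}

```text
time_s: 12.75
eef_pos: [0.5814, 0.1524, 0.2866]
eef_rot: [0.402, -0.581, 0.401, 0.582]
wrist_force: [5.4, 6.1, -10.6]
opening: 0.146
```

```bash
python3 - <<'E'
from h import *
im,o=snap('side','s6'); print(o['time_s'],o['wrist_force'],o['opening'],o['eef_pos'])
s=cv2.imread('pics/s6.png');cv2.imwrite('pics/s6z.png',cv2.resize(s[60:230,190:370],None,fx=3.5,fy=3.5,interpolation=2))
E
```

```text
12.75 [  5.43081678   6.14745863 -10.56557613] 0.14607929313754098 [0.58139291 0.15241249 0.28662816]
```

View pics/s6z.png

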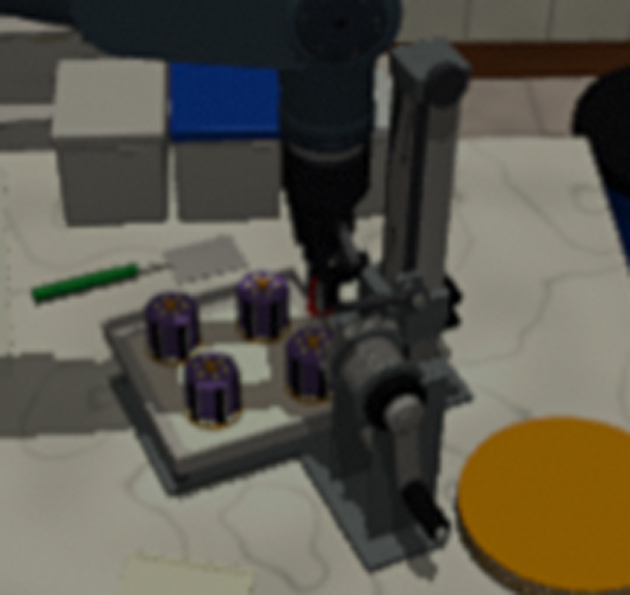

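Call:
{"fn": "step_arm", "kwargs": {"xyz": [[0,0,0],[0,0,0],[0,0,0],[0,0,0],[0,0,0],[0,0,0],[0,0,0],[0,0,0],[0,0,0],[0,0,0]], "spin": [0,0,0,0,0,0,0,0,0,0], "fingers": [0,0,0,0,0,0,0,0,0,0]}}

```text
time_s: 13.8
eef_pos: [0.5814, 0.1524, 0.2866]
eef_rot: [0.402, -0.581, 0.401, 0.582]
wrist_force: [5.8, 5.8, -9.7]
opening: 0.15
```

Call:
{"fn": "step_arm", "kwargs": {"xyz": [[0,0,0],[0,0,0],[0,0,0],[0,0,0],[0,0,0],[0,0,0],[0,0,0],[0,0,0],[0,0,0],[0,0,0]], "spin": [0,0,0,0,0,0,0,0,0,0], "fingers": [0,0,0,0,0,0,0,0,0,0]}}

```text
time_s: 14.8
eef_pos: [0.5814, 0.1524, 0.2866]
eef_rot: [0.402, -0.581, 0.401, 0.582]
wrist_force: [5.0, 6.3, -10.7]
opening: 0.149
```

```bash
python3 - <<'E'
from h import *
im,o=snap('side','s7'); print(o['time_s'],o['wrist_force'])
E
```

```text
14.8 [  5.03587761   6.3214807  -10.68298457]
```

Call:
{"fn": "step_arm", "kwargs": {"xyz": [[0,0,0],[0,0,0],[0,0,0],[0,0,0],[0,0,0],[0,0,0]], "spin": [0,0,0,0,0,0], "fingers": [0,0,0,0,0,0]}}

```text
time_s: 15.45
eef_pos: [0.5814, 0.1524, 0.2866]
eef_rot: [0.402, -0.581, 0.401, 0.582]
wrist_force: [5.0, 5.7, -10.2]
opening: 0.153
```

```bash
python3 - <<'E'
from h import *
im,o=snap('side','s8'); print(o['time_s'],o['wrist_force'])
a=cv2.imread('pics/s7.png').astype(int);b=cv2.imread('pics/s8.png').astype(int);c=cv2.imread('pics/s6.png').astype(int)
sl=np.s_[120:230,215:330]
print(abs(b-a)[sl].max(-1).__gt__(25).sum(),abs(c-b)[sl].max(-1).__gt__(25).sum())
s=cv2.imread('pics/s8.png');cv2.imwrite('pics/s8z.png',cv2.resize(s[60:230,190:370],None,fx=3.5,fy=3.5,interpolation=2))
E
```

```text
15.45 [  5.03709862   5.73572835 -10.18211444]
0 0
```

View pics/s8z.png

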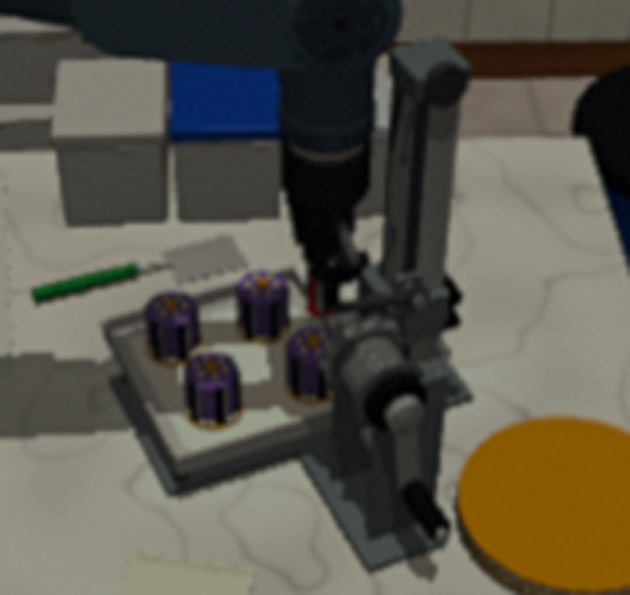

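```bash
python3 - <<'E'
from h import *
for z in (.229,.088,.078): print((proj('side',[[.4259,.1447,z],[.44,.1494,z],[.3583,.3577,z]])-[190,60])*3.5)
E
```

```text
[[151.91302515 349.48858875]
 [167.34209479 345.45785373]
 [ 87.24194721 209.62163125]]
[[161.79015667 455.54799506]
 [176.10241813 451.54321211]
 [100.08215438 315.02063338]]
[[162.44435025 462.50541226]
 [176.68291277 458.50405958]
 [100.94095048 322.00169258]]
```

Call:
{"fn": "step_arm", "kwargs": {"xyz": [[-2,-0.7,-6],[-4,-1.4,-12],[-5.5,-2,-20],[-5.5,-2,-20],[-5.5,-2,-20],[-5.5,-2,-20],[-5.5,-2,-20],[-5.5,-2,30],[-5.5,-2,80],[-5.5,-2,120]], "spin": [0,0,0,0,0,0,0,0,0,0], "fingers": [0,0,0,40,40,40,40,40,40,40]}}

```text
time_s: 16.5
eef_pos: [0.5761, 0.149, 0.4108]
eef_rot: [-0.403, 0.582, -0.402, -0.581]
wrist_force: [0.5, -0.4, 0.1]
opening: 0.405
```

```bash
python3 - <<'E'
from h import *
im,o=snap('wrist','w2'); im2,_=snap('side','s9'); print(o['time_s'],o['wrist_force'],o['eef_pos'])
s=cv2.imread('pics/s9.png');cv2.imwrite('pics/s9z.png',cv2.resize(s[60:230,190:370],None,fx=3.5,fy=3.5,interpolation=2))
E
```

```text
16.5 [ 0.5225101  -0.41150447  0.14152318] [0.57607651 0.14902973 0.41075292]
```

View pics/w2.png

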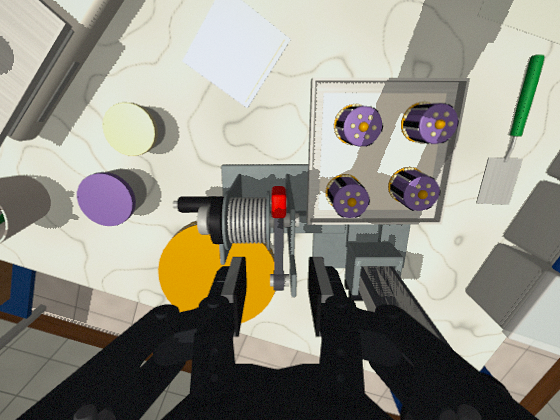

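View pics/s9z.png

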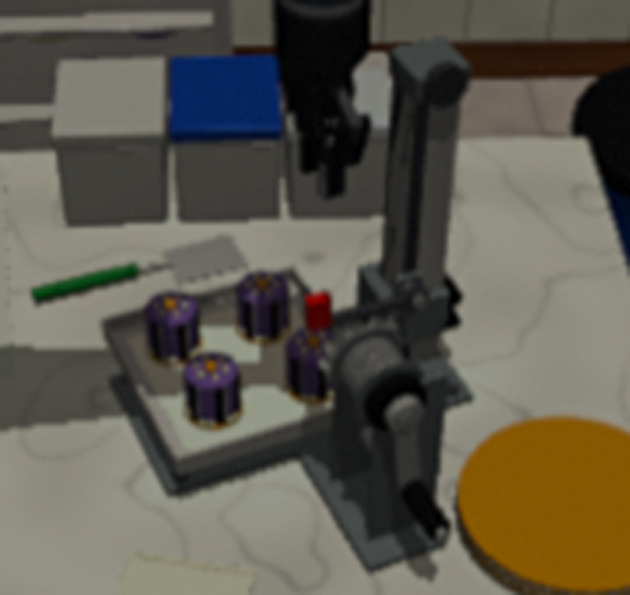

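Call:
{"fn": "step_arm", "kwargs": {"xyz": [[-2,-48,0],[-4,-96,0],[-6,-144,-10],[-8,-192,-20],[-9,-240,-30],[-10,-288,-30],[-11,-336,-30],[-12,-384,-30],[-13,-432,-30],[-13,-448,-30]], "spin": [-0.1,-0.2,-0.3,-0.4,-0.5,-0.6,-0.7,-0.72,-0.72,-0.72], "fingers": [100,100,100,100,100,100,100,100,100,100]}}

```text
time_s: 17.6
eef_pos: [0.5615, -0.3035, 0.3759]
eef_rot: [0.582, -0.401, 0.583, 0.402]
wrist_force: [-0.5, -0.1, -0.7]
opening: 0.998
```

Call:
{"fn": "step_arm", "kwargs": {"xyz": [[0,0,0],[0,0,0],[0,0,0]], "spin": [0,0,0], "fingers": [100,100,100]}}

```text
time_s: 17.9
eef_pos: [0.5631, -0.2972, 0.3775]
eef_rot: [0.581, -0.403, 0.581, 0.403]
wrist_force: [0.1, 0.1, 0.6]
opening: 1.001
```

```bash
python3 - <<'E'
from h import *
im,o=snap('wrist','w3'); 
q=o['eef_rot'];print(o['time_s'],o['eef_pos'],R.from_quat([q[1],q[2],q[3],q[0]]).as_matrix()[:,2],o['q'])
E
```

```text
17.9 [ 0.5631033  -0.29719309  0.37754388] [3.49554834e-01 9.36915792e-01 4.66386317e-04] [-6.71918045e-01  2.46417654e-01  1.26134186e+00  4.33532756e-04
  1.63401070e+00 -1.88559107e+00]
```

View pics/w3.png

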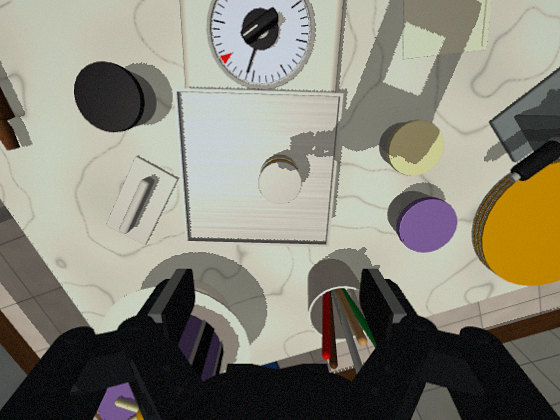

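```bash
python3 - <<'E'
from h import *
o=ctrl.get_obs()
# jar lid top circle
print('jar',onz('wrist',[[280,182],[259,182],[302,182],[280,205]],.155,o).round(4))
p=onz('wrist',[[178,92],[343,95],[326,243],[189,240]],.102,o); print(p.round(4),p.mean(0).round(4))
print([np.linalg.norm(p[i]-p[i-1]).round(4) for i in range(4)])
print('dial c',onz('wrist',[[260,31]],.08,o).round(4),'knob',onz('wrist',[[260,27]],.1,o).round(4))
print('zero',onz('wrist',[[226,59]],.08,o).round(4),'ptr',onz('wrist',[[249,72]],.083,o).round(4))
im=cv2.imread('pics/w3.png'); cv2.imwrite('pics/w3z.png',cv2.resize(im[0:110,180:340],None,fx=4.5,fy=4.5,interpolation=2))
E
```

```text
jar [[ 0.5642 -0.2945  0.155 ]
 [ 0.555  -0.3189  0.155 ]
 [ 0.5737 -0.2689  0.155 ]
 [ 0.5923 -0.3049  0.155 ]]
[[ 0.4176 -0.3808  0.102 ]
 [ 0.4962 -0.1813  0.102 ]
 [ 0.6908 -0.2654  0.102 ]
 [ 0.6126 -0.4603  0.102 ]] [ 0.5543 -0.322   0.102 ]
[np.float64(0.2105), np.float64(0.2144), np.float64(0.212), np.float64(0.2099)]
dial c [[ 0.3854 -0.255   0.08  ]] knob [[ 0.386 -0.254  0.1  ]]
zero [[ 0.3999 -0.309   0.08  ]] ptr [[ 0.4256 -0.2864  0.083 ]]
```

View pics/w3z.png

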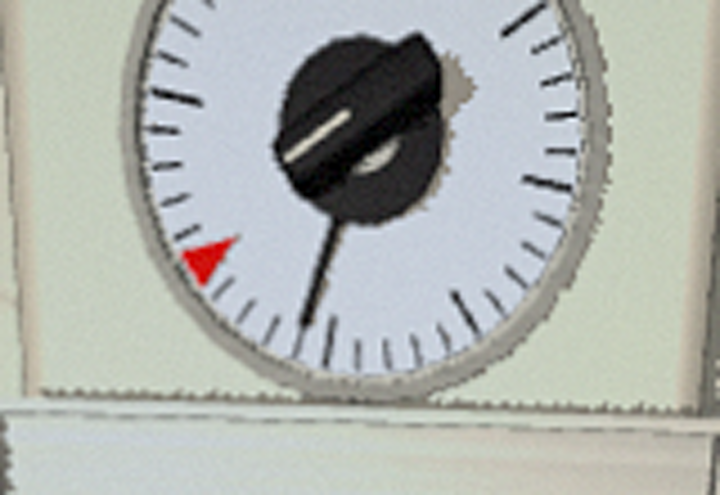

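Call:
{"fn": "step_arm", "kwargs": {"xyz": [[1,2,-50],[1,2,-100],[1,2,-150],[1,2,-200],[1,2,-240],[1,2,-255],[1,2,-255],[1,2,-255],[1,2,-255],[1,2,-255]], "spin": [0,0,0,0,0,0,0,0,0,0], "fingers": [100,100,100,100,100,100,100,0,0,0]}}

```text
time_s: 18.95
eef_pos: [0.5656, -0.2977, 0.1256]
eef_rot: [0.582, -0.405, 0.58, 0.401]
wrist_force: [2.4, 0.6, 2.4]
opening: 0.617
```

Call:
{"fn": "step_arm", "kwargs": {"xyz": [[0,0,0],[0,0,0],[0,0,0],[0,0,20],[0,0,60],[0,0,100]], "spin": [0,0,0,0,0,0], "fingers": [0,0,0,0,0,0]}}

```text
time_s: 19.55
eef_pos: [0.5617, -0.2959, 0.2209]
eef_rot: [0.58, -0.4, 0.582, 0.405]
wrist_force: [1.3, -0.9, -1.4]
opening: 0.615
```

Call:
{"fn": "step_arm", "kwargs": {"xyz": [[-20,45,0],[-40,90,0],[-60,135,0],[-80,180,0],[-100,225,0],[-115,270,0],[-131,313,0],[-131,313,-30],[-131,313,-70],[-131,313,-100]], "spin": [0,0,0,0,0,0,0,0,0,0], "fingers": [0,0,0,0,0,0,0,0,0,0]}}

```text
time_s: 20.55
eef_pos: [0.4305, 0.0169, 0.12]
eef_rot: [0.58, -0.402, 0.582, 0.404]
wrist_force: [0.5, 0.2, -2.6]
opening: 0.619
```

```bash
python3 - <<'E'
from h import *
im,o=snap('side','s10'); print(o['time_s'],o['wrist_force'],o['eef_pos'],o['opening'])
s=cv2.imread('pics/s10.png');cv2.imwrite('pics/s10z.png',cv2.resize(s[120:290,130:330],None,fx=3.5,fy=3.5,interpolation=2))
E
```

```text
20.55 [ 0.49234809  0.20384352 -2.61449012] [0.43048572 0.0168665  0.12000424] 0.6193746775229914
```

View pics/s10z.png

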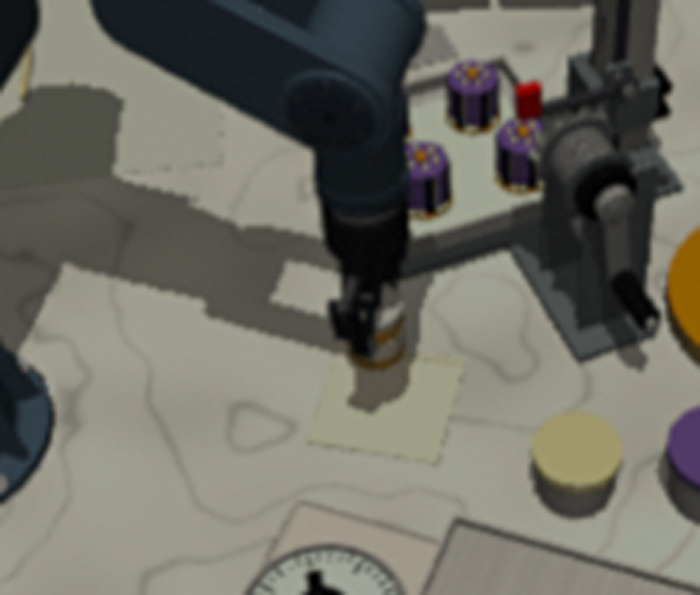

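Call:
{"fn": "step_arm", "kwargs": {"xyz": [[0,0,-40],[0,0,-75],[0,0,-80],[0,0,-80],[0,0,-80]], "spin": [0,0,0,0,0], "fingers": [0,0,0,0,0]}}

```text
time_s: 21.1
eef_pos: [0.4339, 0.0158, 0.044]
eef_rot: [0.582, -0.403, 0.581, 0.402]
wrist_force: [-0.4, -0.8, -1.8]
opening: 0.614
```

Call:
{"fn": "step_arm", "kwargs": {"xyz": [[0,0,-3],[0,0,-6],[0,0,-8],[0,0,-9.5],[0,0,-9.5]], "spin": [0,0,0,0,0], "fingers": [0,0,0,0,0]}}

```text
time_s: 21.6
eef_pos: [0.4337, 0.016, 0.0362]
eef_rot: [0.581, -0.403, 0.581, 0.403]
wrist_force: [-15.6, 1.1, 40.0]
opening: 0.62
```

Call:
{"fn": "step_arm", "kwargs": {"xyz": [[0,0,1.5],[0,0,2],[0,0,2],[0,0,2],[0,0,2],[0,0,2],[0,0,50],[0,0,100],[0,0,150],[0,0,200]], "spin": [0,0,0,0,0,0,0,0,0,0], "fingers": [0,0,90,90,90,90,90,90,90,90]}}

```text
time_s: 22.6
eef_pos: [0.4322, 0.0163, 0.2348]
eef_rot: [0.581, -0.403, 0.581, 0.403]
wrist_force: [1.7, 0.1, -0.0]
opening: 0.901
```

```bash
python3 - <<'E'
from h import *
im,o=snap('wrist','w4'); im,_=snap('side','s11'); print(o['time_s'],o['wrist_force'],o['eef_pos'],o['opening'])
s=cv2.imread('pics/s11.png');cv2.imwrite('pics/s11z.png',cv2.resize(s[200:370,180:340],None,fx=3.5,fy=3.5,interpolation=2))
E
```

```text
22.6 [ 1.7332626   0.13116259 -0.01087404] [0.43223411 0.0163029  0.2347598 ] 0.9011981833748252
```

View pics/w4.png

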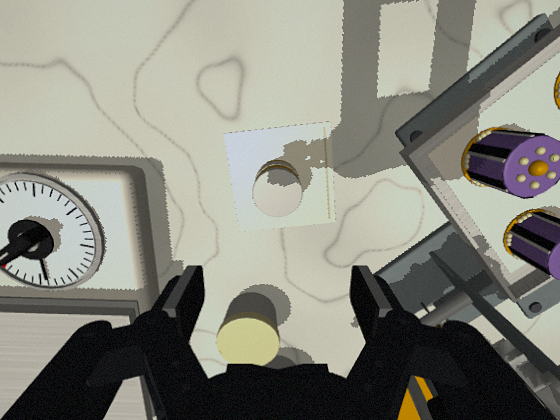

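View pics/s11z.png

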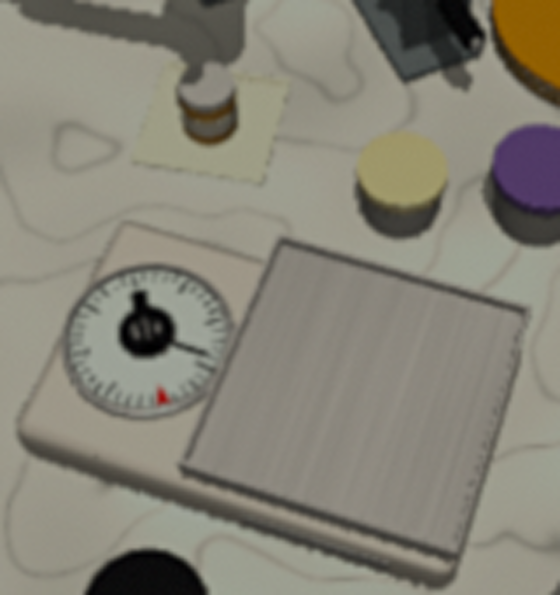

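Call:
{"fn": "step_arm", "kwargs": {"xyz": [[-8,-45,20],[-16,-90,40],[-24,-135,60],[-32,-180,80],[-40,-225,90],[-47,-270,100],[-47,-270,100],[-47,-270,100],[-47,-270,100],[-47,-270,100]], "spin": [-0.1,-0.2,-0.3,-0.4,-0.5,-0.6,-0.7,-0.8,-0.9,-0.95], "fingers": [40,40,40,40,40,40,40,40,40,40]}}

```text
time_s: 23.7
eef_pos: [0.3855, -0.254, 0.332]
eef_rot: [0.701, -0.091, 0.701, 0.091]
wrist_force: [-0.1, -0.5, 0.6]
opening: 0.402
```

Call:
{"fn": "step_arm", "kwargs": {"xyz": [[0,0,0],[0,0,0],[0,0,0]], "spin": [0,0,0], "fingers": [40,40,40]}}

```text
time_s: 24.0
eef_pos: [0.3857, -0.2537, 0.3327]
eef_rot: [0.701, -0.093, 0.701, 0.093]
wrist_force: [0.0, -0.4, -0.5]
opening: 0.396
```

```bash
python3 - <<'E'
from h import *
im,o=snap('wrist','w5'); 
q=o['eef_rot'];j=R.from_quat([q[1],q[2],q[3],q[0]]).as_matrix()[:,2];print(o['time_s'],o['eef_pos'],np.arctan2(j[1],j[0]),o['q'])
im=cv2.imread('pics/w5.png'); cv2.imwrite('pics/w5z.png',cv2.resize(im[110:290,180:380],None,fx=4,fy=3.3,interpolation=2))
E
```

```text
24.0 [ 0.3857379  -0.25374613  0.3326837 ] 0.263151258764773 [-8.39826332e-01 -1.46684528e-01  1.75807701e+00 -2.13283883e-05
  1.53059865e+00 -1.10297669e+00]
```

View pics/w5.png

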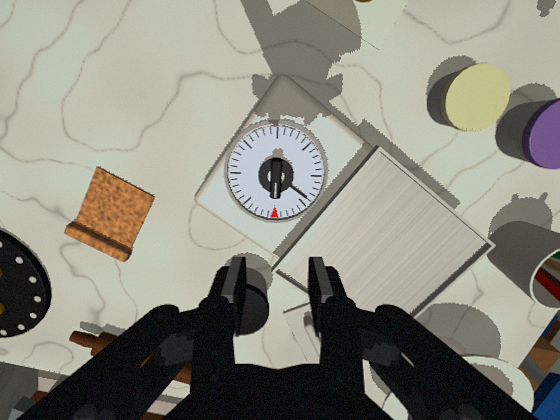

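```bash
cat > dial.py <<'E'
from h import *
def dial(fn,o,cxy,z=.078):
    im=cv2.imread(f'pics/{fn}.png').astype(int); b,g,r=im[...,0],im[...,1],im[...,2]
    yy,xx=np.mgrid[:420,:560]; near=np.hypot(xx-cxy[0],yy-cxy[1])<75
    red=(r>120)&(g<80)&(b<80)&near; ys,xs=np.nonzero(red); rc=[xs.mean(),ys.mean()]
    pts=onz('wrist',np.c_[xx[near],yy[near]],z,o)
    dark=(np.max(im,-1)[near]<70)
    blue=((b-r)[near]>8)&(np.min(im,-1)[near]>150)
    return rc,onz('wrist',[rc],z,o)[0],pts,dark,blue,np.c_[xx[near],yy[near]]
E
python3 - <<'E'
from dial import *
o=ctrl.get_obs()
rc,R0,pts,dark,blue,uv=dial('w5',o,(277,172))
print(rc,R0, blue.sum())
h=cv2.convexHull(uv[blue].astype(np.float32)); e=cv2.fitEllipse(h); print(e)
hp=onz('wrist',h.reshape(-1,2),.078,o)[:,:2].astype(np.float32); c=cv2.minEnclosingCircle(hp); print(c)
c=np.array(c[0]); d=pts[:,:2]-c; rr=np.hypot(*d.T); a=np.arctan2(d[:,1],d[:,0])
print('zero ang',np.arctan2(*(R0[:2]-c)[::-1]), np.hypot(*(R0[:2]-c)))
for lo,hi in((.028,.034),(.034,.04),(.04,.044)):
    k=dark&(rr>lo)&(rr<hi); print(lo,np.sort(a[k]).round(2))
E
```

```text
[np.float64(274.0285714285714), np.float64(213.2)] [ 0.3944836  -0.30700721  0.078     ] 4851
((275.44854736328125, 171.56752014160156), (91.52458190917969, 92.54520416259766), 83.29743957519531)
((0.3821410536766052, -0.25256314873695374), 0.06244983151555061)
zero ang -1.3478629823824748 0.055825574212205
0.028 [-1.56 -1.55 -1.53 -1.52 -1.51 -1.5  -1.48 -1.47 -1.47 -1.46 -1.43 -1.43
 -1.42 -1.42 -1.37 -1.33 -1.29 -1.25 -1.25 -1.24 -1.24 -1.2  -1.2  -1.19
 -1.19 -1.16 -1.16 -1.15 -1.14 -0.43 -0.42 -0.41 -0.4  -0.39 -0.38 -0.37
 -0.36]
0.034 [-0.42 -0.41 -0.41 -0.39 -0.38 -0.38 -0.37 -0.36]
0.04 [-0.4  -0.4  -0.39 -0.38]
```

View pics/w5z.png

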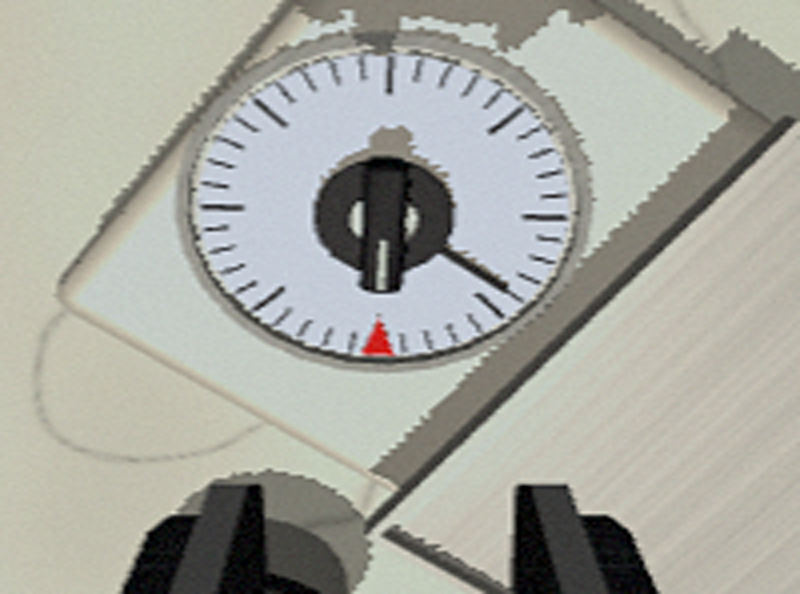

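Call:
{"fn": "step_arm", "kwargs": {"xyz": [[-2,0,-50],[-2.5,0,-100],[-2.5,0,-150],[-2.5,0,-200],[-2.5,0,-225],[-2.5,0,-237],[-2.5,0,-237],[-2.5,0,-237]], "spin": [-0.04,-0.04,-0.04,-0.04,-0.04,-0.04,-0.04,-0.04], "fingers": [40,40,40,40,40,40,40,40]}}

```text
time_s: 24.85
eef_pos: [0.3841, -0.2547, 0.0973]
eef_rot: [0.703, -0.079, 0.702, 0.078]
wrist_force: [0.5, -0.1, -0.4]
opening: 0.401
```

```bash
python3 - <<'E'
from h import *
im,o=snap('wrist','w6'); 
q=o['eef_rot'];j=R.from_quat([q[1],q[2],q[3],q[0]]).as_matrix()[:,2];print(o['time_s'],o['eef_pos'],np.arctan2(j[1],j[0]),o['wrist_force'])
E
```

```text
24.85 [ 0.38408413 -0.25470817  0.09728035] 0.2223071212298981 [ 0.52590438 -0.10136877 -0.38419039]
```

View pics/w6.png

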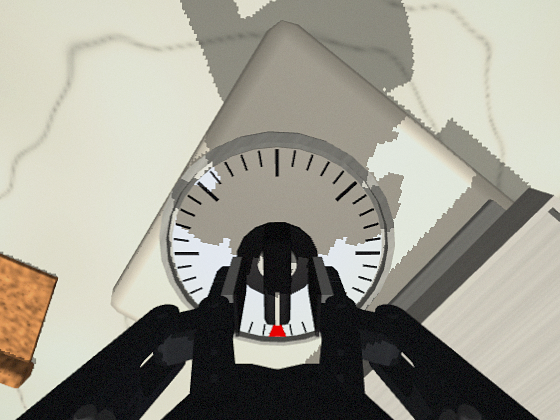

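Call:
{"fn": "step_arm", "kwargs": {"xyz": [[0,0,0],[0,0,0],[0,0,0],[0,0,0],[0,0,0]], "spin": [0,0,0,0,0], "fingers": [0,0,0,0,0]}}

```text
time_s: 25.4
eef_pos: [0.3841, -0.2548, 0.0978]
eef_rot: [0.703, -0.079, 0.702, 0.077]
wrist_force: [-1.2, 1.6, 5.4]
opening: 0.145
```

Call:
{"fn": "step_arm", "kwargs": {"xyz": [[0,0,0],[0,0,0],[0,0,0],[0,0,0],[0,0,0],[0,0,0],[0,0,0],[0,0,0],[0,0,0],[0,0,0]], "spin": [0.1,0.2,0.3,0.4,0.5,0.6,0.7,0.8,0.9,0.94], "fingers": [0,0,0,0,0,0,0,0,0,0]}}

```text
time_s: 26.4
eef_pos: [0.385, -0.2541, 0.0978]
eef_rot: [0.591, -0.39, 0.59, 0.388]
wrist_force: [2.7, 3.5, 5.1]
opening: 0.144
```

Call:
{"fn": "step_arm", "kwargs": {"xyz": [[0,0,0],[0,0,0]], "spin": [0,0], "fingers": [0,0]}}

```text
time_s: 26.6
eef_pos: [0.385, -0.2541, 0.0978]
eef_rot: [0.592, -0.389, 0.59, 0.387]
wrist_force: [3.0, 4.5, 5.3]
opening: 0.146
```

```bash
python3 - <<'E'
from h import *
im,o=snap('wrist','w7'); 
q=o['eef_rot'];j=R.from_quat([q[1],q[2],q[3],q[0]]).as_matrix()[:,2];print(o['time_s'],o['eef_pos'],np.arctan2(j[1],j[0]),o['wrist_force'],o['opening'])
E
```

```text
26.6 [ 0.38500203 -0.25410548  0.09778554] 1.161953978433151 [3.02180234 4.46345207 5.30543092] 0.14587880649755086
```

View pics/w7.png

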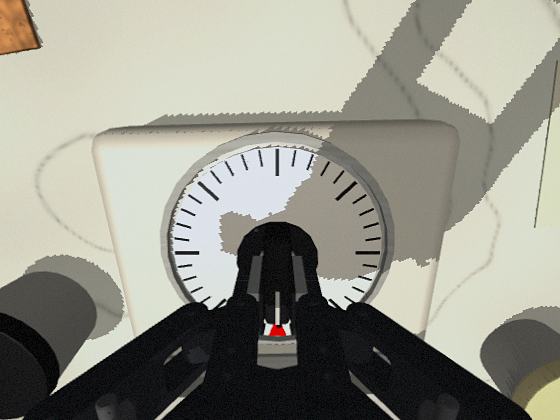

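Call:
{"fn": "step_arm", "kwargs": {"xyz": [[0,0,0],[0,0,0],[0,0,0],[0,0,0],[0,0,0],[0,0,50],[0,0,100],[0,0,150],[0,0,200],[0,0,200]], "spin": [0.01,0.02,0.02,0.02,0.02,0.02,0.02,0.02,0.02,0.02], "fingers": [0,0,40,40,40,40,40,40,40,40]}}

```text
time_s: 27.65
eef_pos: [0.3856, -0.2566, 0.3039]
eef_rot: [0.588, -0.399, 0.587, 0.389]
wrist_force: [0.3, -0.3, -0.2]
opening: 0.4
```

```bash
python3 - <<'E'
from h import *
im,o=snap('wrist','w8'); 
print(o['time_s'],o['eef_pos'])
im=cv2.imread('pics/w8.png'); cv2.imwrite('pics/w8z.png',cv2.resize(im[110:290,180:380],None,fx=4,fy=3.3,interpolation=2))
E
```

```text
27.65 [ 0.38564671 -0.25662218  0.30389899]
```

View pics/w8z.png

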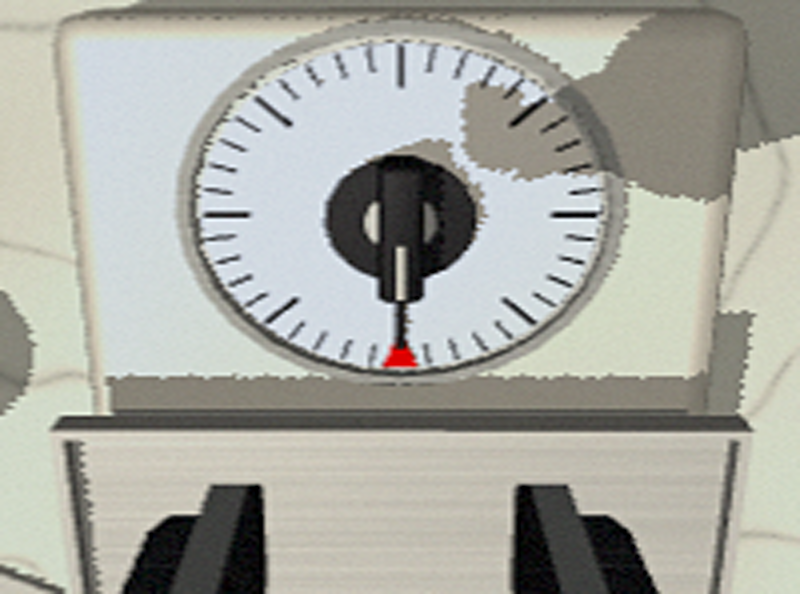

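Call:
{"fn": "step_arm", "kwargs": {"xyz": [[10,48,20],[20,96,40],[30,144,60],[40,192,60],[50,240,60],[60,288,60],[70,336,60],[80,384,60],[90,432,60],[100,480,60]], "spin": [0,0,0,0,0,0,0,0,0,0], "fingers": [100,100,100,100,100,100,100,100,100,100]}}

```text
time_s: 28.7
eef_pos: [0.4824, 0.2267, 0.3541]
eef_rot: [0.586, -0.394, 0.588, 0.394]
wrist_force: [1.8, -0.4, 1.2]
opening: 1.0
```

Call:
{"fn": "step_arm", "kwargs": {"xyz": [[0,40,0],[0,55,0],[0,55,0],[0,55,0]], "spin": [0,0,0,0], "fingers": [100,100,100,100]}}

```text
time_s: 29.1
eef_pos: [0.4827, 0.2788, 0.3548]
eef_rot: [0.586, -0.394, 0.588, 0.394]
wrist_force: [-0.1, -0.0, 0.0]
opening: 0.996
```

```bash
python3 - <<'E'
from h import *
im,o=snap('wrist','w9'); 
q=o['eef_rot'];j=R.from_quat([q[1],q[2],q[3],q[0]]).as_matrix()[:,2];print(o['time_s'],o['eef_pos'],np.arctan2(j[1],j[0]),o['q'])
snap('top','t9'); snap('side','s12')
t=cv2.imread('pics/t9.png');cv2.imwrite('pics/t9z.png',cv2.resize(t[130:300,140:420],None,fx=2.8,fy=2.8,interpolation=2))
E
```

```text
29.1 [0.48267039 0.27879117 0.35480832] 1.1820492604095136 [ 3.11288869e-01  7.17249052e-02  1.50347695e+00 -7.88375005e-04
  1.56852918e+00 -8.70756644e-01]
```

View pics/w9.png

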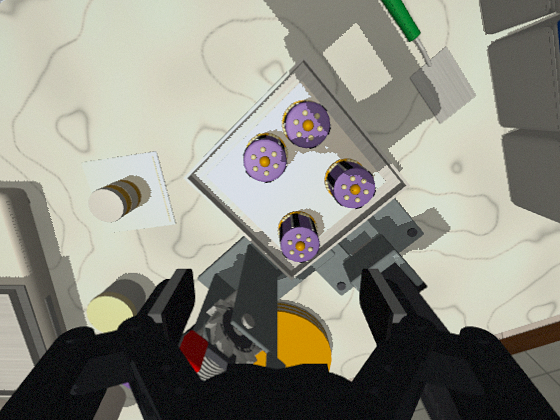

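View pics/s12.png

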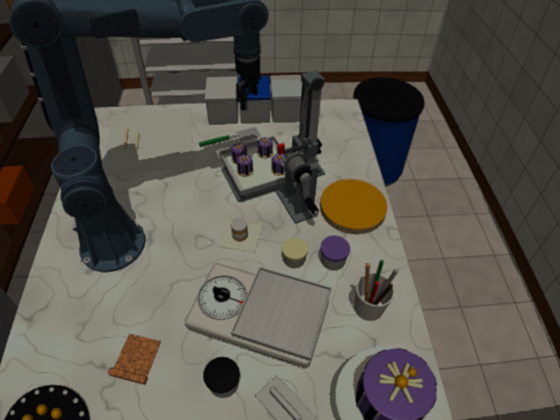

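```bash
python3 - <<'E'
from h import *
o=ctrl.get_obs()
im=cv2.imread('pics/w9.png')
hsv=cv2.cvtColor(im,cv2.COLOR_BGR2HSV)
m=((hsv[...,0]>125)&(hsv[...,0]<150)&(hsv[...,1]>70)).astype(np.uint8)*255
m2=((hsv[...,0]>12)&(hsv[...,0]<25)&(hsv[...,1]>180)&(hsv[...,2]>150)).astype(np.uint8)*255
for c in [(265,160),(307,124),(355,188),(300,244)]:
    w=np.zeros_like(m);cv2.circle(w,c,28,255,-1)
    n,l,st,ce=cv2.connectedComponentsWithStats(m2&w)
    b=[(st[i][4],ce[i].round(1)) for i in range(1,n) if st[i][4]>15]
    uv=min(b,key=lambda t:np.hypot(*(t[1]-c)))[1]
    p=onz('wrist',[uv],.119,o)[0]; d=p[:2]-[.4991,.2926]; y=.36
    print(c,uv,p.round(4),'lift',(d@np.array([np.cos(y),np.sin(y)])).round(3),(d@np.array([-np.sin(y),np.cos(y)])).round(3))
p=onz('wrist',[[303,62],[190,178],[289,276],[404,184]],.078,o);print(p.round(4),p.mean(0).round(4))
print(onz('wrist',[[112,204]],.064,o),onz('wrist',[[85,163],[158,151],[176,223],[97,233]],0,o).mean(0))
E
```

```text
(265, 160) [263.8 161.7] [0.4553 0.2705 0.119 ] lift -0.049 -0.005
(307, 124) [307.5 125.2] [0.4348 0.337  0.119 ] lift -0.045 0.064
(355, 188) [355.  189.7] [0.5342 0.3659 0.119 ] lift 0.059 0.056
(300, 244) [299.5 246.6] [0.5831 0.2697 0.119 ] lift 0.071 -0.051
[[0.3638 0.3619 0.078 ]
 [0.442  0.1594 0.078 ]
 [0.6453 0.2309 0.078 ]
 [0.5675 0.4402 0.078 ]] [0.5047 0.2981 0.078 ]
[[0.43344721 0.02474775 0.064     ]] [0.43357086 0.01924824 0.        ]
```

Call:
{"fn": "step_arm", "kwargs": {"xyz": [[50,-5,0],[100,-9,0],[100,-9,-50],[100,-9,-100],[100,-9,-150],[100,-9,-200],[100,-9,-240],[100,-9,-260],[100,-9,-260],[100,-9,-260]], "spin": [0,0,0,0,0,0,0,0,0,0], "fingers": [100,100,100,100,100,100,100,100,100,100]}}

```text
time_s: 30.25
eef_pos: [0.5837, 0.2698, 0.0968]
eef_rot: [0.588, -0.394, 0.587, 0.393]
wrist_force: [0.4, 0.5, 1.2]
opening: 0.998
```

Call:
{"fn": "step_arm", "kwargs": {"xyz": [[0,0,0],[0,0,0],[0,0,0],[0,0,0],[0,0,0],[0,0,0]], "spin": [0,0,0,0,0,0], "fingers": [0,0,0,0,0,0]}}

```text
time_s: 30.85
eef_pos: [0.5846, 0.2711, 0.0987]
eef_rot: [0.589, -0.395, 0.586, 0.393]
wrist_force: [-1.0, -0.2, 6.9]
opening: 0.635
```

Call:
{"fn": "step_arm", "kwargs": {"xyz": [[0,0,10],[0,0,40],[0,0,90],[0,0,140],[0,0,190],[0,0,190]], "spin": [0,0,0,0,0,0], "fingers": [0,0,0,0,0,0]}}

```text
time_s: 31.45
eef_pos: [0.5865, 0.2719, 0.2968]
eef_rot: [0.592, -0.396, 0.582, 0.392]
wrist_force: [1.5, 0.2, -0.4]
opening: 0.633
```

```bash
python3 - <<'E'
from h import *
im,o=snap('wrist','w10');snap('side','s13')
s=cv2.imread('pics/s13.png');cv2.imwrite('pics/s13z.png',cv2.resize(s[40:230,190:370],None,fx=3.1,fy=3.1,interpolation=2))
E
```

```text
(no output)
```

View pics/w10.png

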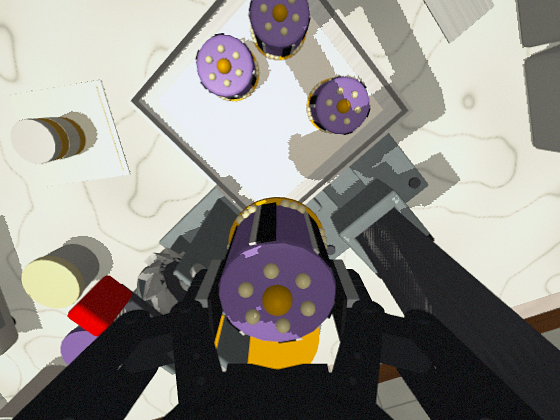

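View pics/s13z.png

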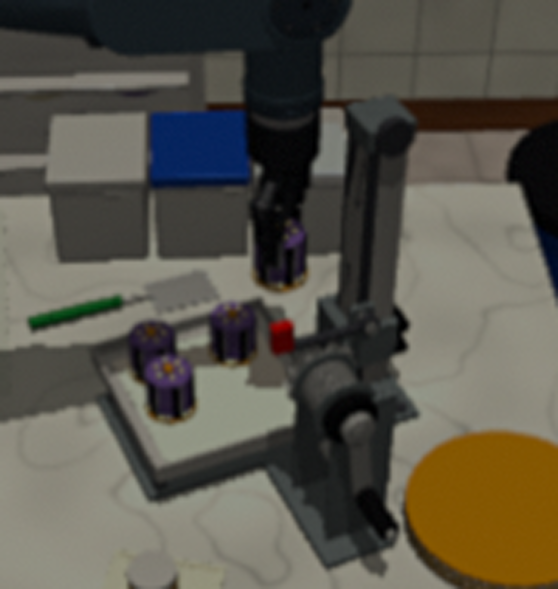

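Call:
{"fn": "step_arm", "kwargs": {"xyz": [[-20,0,45],[-40,0,80],[-60,-40,80],[-60,-85,80],[-60,-130,80],[-60,-175,80],[-50,-220,80],[-40,-265,80],[-30,-310,80],[-20,-355,80]], "spin": [0,0,0,0,0,0,0,0,0,0], "fingers": [0,0,0,0,0,0,0,0,0,0]}}

```text
time_s: 32.55
eef_pos: [0.5621, -0.0858, 0.3636]
eef_rot: [0.586, -0.393, 0.588, 0.395]
wrist_force: [0.7, 0.5, -1.2]
opening: 0.637
```

Call:
{"fn": "step_arm", "kwargs": {"xyz": [[10,-45,0],[20,-90,-20],[30,-135,-50],[40,-180,-80],[50,-212,-110],[50,-212,-130],[50,-212,-130],[50,-212,-130]], "spin": [0,0,0,0,0,0,0,0], "fingers": [0,0,0,0,0,0,0,0]}}

```text
time_s: 33.35
eef_pos: [0.6121, -0.2953, 0.2342]
eef_rot: [0.587, -0.393, 0.588, 0.395]
wrist_force: [-0.7, 0.2, -1.1]
opening: 0.637
```

```bash
python3 - <<'E'
from h import *
im,o=snap('wrist','w11');print(o['eef_pos'],o['opening'])
E
```

```text
[ 0.61207223 -0.29531129  0.2342444 ] 0.6369686319407802
```

View pics/w11.png

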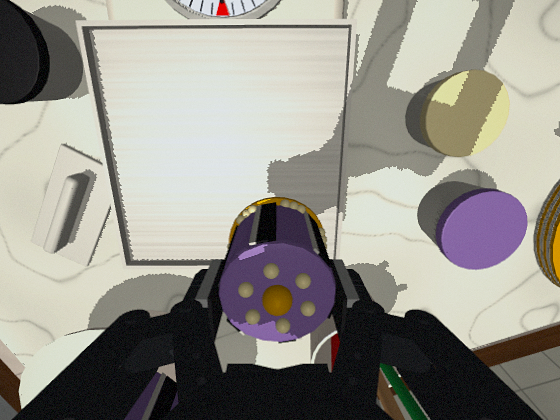

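Call:
{"fn": "step_arm", "kwargs": {"xyz": [[3,1,-40],[3,1,-75],[3,1,-90],[3,1,-97],[3,1,-97]], "spin": [0,0,0,0,0], "fingers": [0,0,0,0,0]}}

```text
time_s: 33.9
eef_pos: [0.6165, -0.2951, 0.14]
eef_rot: [0.587, -0.395, 0.587, 0.394]
wrist_force: [0.1, 0.5, -1.8]
opening: 0.642
```

Call:
{"fn": "step_arm", "kwargs": {"xyz": [[0,0,-2],[0,0,-4],[0,0,-5],[0,0,-5]], "spin": [0,0,0,0], "fingers": [0,0,0,0]}}

```text
time_s: 34.3
eef_pos: [0.6161, -0.2955, 0.1345]
eef_rot: [0.587, -0.394, 0.587, 0.394]
wrist_force: [-0.8, 0.6, -2.0]
opening: 0.64
```

Call:
{"fn": "step_arm", "kwargs": {"xyz": [[0,0,-1],[0,0,-2],[0,0,-2.5],[0,0,-2.5]], "spin": [0,0,0,0], "fingers": [0,0,0,0]}}

```text
time_s: 34.7
eef_pos: [0.6161, -0.2955, 0.1318]
eef_rot: [0.587, -0.394, 0.587, 0.394]
wrist_force: [-1.3, -0.4, 2.0]
opening: 0.637
```

Call:
{"fn": "step_arm", "kwargs": {"xyz": [[0,0,0.5],[0,0,1],[0,0,1],[0,0,1],[0,0,1],[0,0,30],[0,0,80],[0,0,130],[0,0,180],[0,0,220]], "spin": [0,0,0,0,0,0,0,0,0,0], "fingers": [0,95,95,95,95,95,95,95,95,95]}}

```text
time_s: 35.7
eef_pos: [0.6162, -0.2954, 0.3553]
eef_rot: [0.588, -0.395, 0.587, 0.393]
wrist_force: [1.2, -0.8, 0.7]
opening: 0.947
```

```bash
python3 - <<'E'
from h import *
im,o=snap('wrist','w12');print(o['eef_pos'],o['opening'])
E
```

```text
[ 0.61621901 -0.2953968   0.35531819] 0.9472784877862667
```

View pics/w12.png

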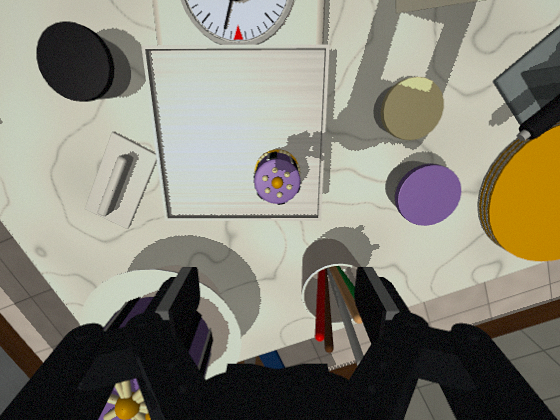

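Call:
{"fn": "step_arm", "kwargs": {"xyz": [[-10,48,5],[-20,96,5],[-30,144,5],[-40,192,5],[-50,240,5],[-60,288,5],[-70,336,5],[-80,384,5],[-85,432,5],[-90,480,5]], "spin": [0,0,0,0,0,0,0,0,0,0], "fingers": [100,100,100,100,100,100,100,100,100,100]}}

```text
time_s: 36.75
eef_pos: [0.5252, 0.1866, 0.3565]
eef_rot: [0.587, -0.394, 0.587, 0.394]
wrist_force: [1.2, -0.7, -0.4]
opening: 1.0
```

Call:
{"fn": "step_arm", "kwargs": {"xyz": [[0,48,0],[0,96,0],[0,144,0],[8,181,0],[8,181,0]], "spin": [0,0,0,0,0], "fingers": [100,100,100,100,100]}}

```text
time_s: 37.25
eef_pos: [0.5331, 0.37, 0.3549]
eef_rot: [0.586, -0.395, 0.587, 0.396]
wrist_force: [0.1, -0.5, -0.7]
opening: 1.005
```

```bash
cat > cakes.py <<'E'
from h import *
def cakes(fn,z=.119):
    im,o=snap('wrist',fn); print(o['time_s'],o['eef_pos'])
    hsv=cv2.cvtColor(im,cv2.COLOR_RGB2HSV)
    m2=((hsv[...,0]>12)&(hsv[...,0]<25)&(hsv[...,1]>180)&(hsv[...,2]>120)).astype(np.uint8)*255
    n,l,st,ce=cv2.connectedComponentsWithStats(m2)
    for i in range(1,n):
        if st[i][4]>25:
            x,y=ce[i].astype(int); pat=hsv[max(0,y-14):y+15,max(0,x-14):x+15]
            pur=((pat[...,0]>125)&(pat[...,0]<150)&(pat[...,1]>70)).mean()
            if pur>.3: print(st[i][4],ce[i].round(1),pur.round(2),onz('wrist',[ce[i]],z,o)[0].round(4))
E
python3 -c "from cakes import *; cakes('w13')"
```

```text
37.25 [0.53312568 0.36996256 0.35492609]
83 [221.3 114.5] 0.59 [0.4336 0.3373 0.119 ]
76 [180.5 151.3] 0.6 [0.4538 0.2713 0.119 ]
74 [274.6 180.2] 0.67 [0.5319 0.3661 0.119 ]
```

View pics/w13.png

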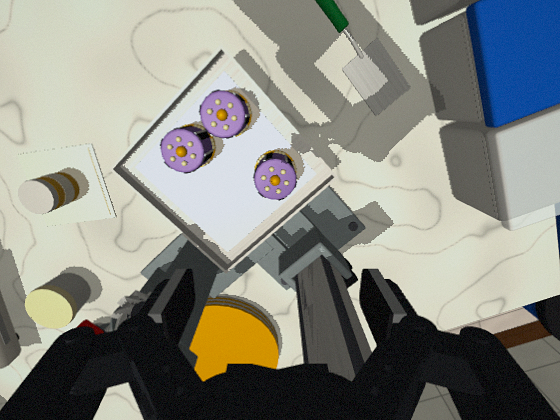

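Call:
{"fn": "step_arm", "kwargs": {"xyz": [[-1,-4,-50],[-1,-4,-100],[-1,-4,-150],[-1,-4,-200],[-1,-4,-240],[-1,-4,-258],[-1,-4,-258],[-1,-4,-258]], "spin": [0,0,0,0,0,0,0,0], "fingers": [100,100,100,100,100,100,100,100]}}

```text
time_s: 38.1
eef_pos: [0.5335, 0.361, 0.0992]
eef_rot: [0.588, -0.394, 0.587, 0.394]
wrist_force: [0.2, 0.3, 0.1]
opening: 0.998
```

Call:
{"fn": "step_arm", "kwargs": {"xyz": [[0,0,0],[0,0,0],[0,0,0],[0,0,0],[0,0,0],[0,0,0]], "spin": [0,0,0,0,0,0], "fingers": [0,0,0,0,0,0]}}

```text
time_s: 38.7
eef_pos: [0.5347, 0.3625, 0.1014]
eef_rot: [0.589, -0.394, 0.585, 0.394]
wrist_force: [-0.3, -0.0, 7.5]
opening: 0.635
```

Call:
{"fn": "step_arm", "kwargs": {"xyz": [[0,0,10],[0,0,40],[0,0,90],[0,0,140],[0,0,190],[0,0,240],[0,0,265],[0,0,265]], "spin": [0,0,0,0,0,0,0,0], "fingers": [0,0,0,0,0,0,0,0]}}

```text
time_s: 39.5
eef_pos: [0.5343, 0.3624, 0.3704]
eef_rot: [0.591, -0.395, 0.583, 0.393]
wrist_force: [0.8, -0.0, -0.8]
opening: 0.633
```

```bash
python3 -c "
from h import *
print(onz('top',[[428,150],[394,152],[437,144]],.12).round(3), onz('top',[[351,150]],.1).round(3))
print(onz('side',[[398,375]],.2).round(3))
im,o=snap('wrist','w14');print(o['opening'])"
```

```text
[[ 0.797 -0.572  0.12 ]
 [ 0.793 -0.441  0.12 ]
 [ 0.82  -0.608  0.12 ]] [[ 0.811 -0.281  0.1  ]]
[[ 0.801 -0.561  0.2  ]]
0.6330360506787569
```

Call:
{"fn": "step_arm", "kwargs": {"xyz": [[5,-48,0],[5,-96,0],[5,-144,0],[5,-192,0],[5,-240,0],[5,-288,0],[5,-336,0],[5,-384,0],[10,-432,0],[15,-480,0]], "spin": [0,0,0,0,0,0,0,0,0,0], "fingers": [0,0,0,0,0,0,0,0,0,0]}}

```text
time_s: 40.55
eef_pos: [0.5466, -0.1197, 0.361]
eef_rot: [0.586, -0.393, 0.588, 0.395]
wrist_force: [1.1, 0.1, -2.0]
opening: 0.638
```

Call:
{"fn": "step_arm", "kwargs": {"xyz": [[5,-48,0],[10,-96,0],[15,-144,0],[20,-192,0],[25,-240,0],[30,-268,-30],[30,-268,-80],[30,-268,-130],[30,-268,-130],[30,-268,-130]], "spin": [0,0,0,0,0,0,0,0,0,0], "fingers": [0,0,0,0,0,0,0,0,0,0]}}

```text
time_s: 41.55
eef_pos: [0.577, -0.3853, 0.2315]
eef_rot: [0.587, -0.392, 0.588, 0.396]
wrist_force: [1.4, -0.2, -0.9]
opening: 0.634
```

```bash
python3 - <<'E'
from h import *
im,o=snap('wrist','w15');print(o['eef_pos'],o['opening'])
E
```

```text
[ 0.57701262 -0.38531691  0.23154599] 0.6335318856614385
```

View pics/w15.png

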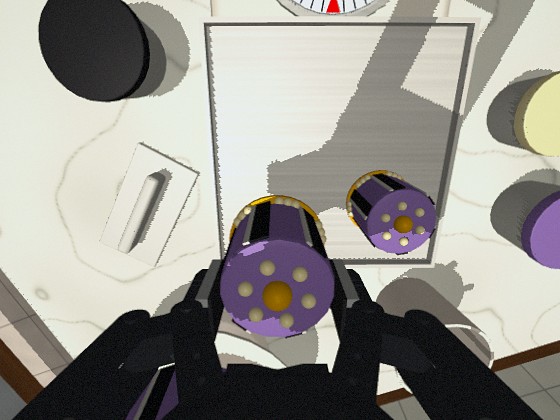

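Call:
{"fn": "step_arm", "kwargs": {"xyz": [[3,0,-40],[3,0,-75],[3,0,-88],[3,0,-93],[3,0,-93]], "spin": [0,0,0,0,0], "fingers": [0,0,0,0,0]}}

```text
time_s: 42.1
eef_pos: [0.582, -0.3871, 0.1427]
eef_rot: [0.587, -0.395, 0.587, 0.393]
wrist_force: [-0.4, 0.3, -2.0]
opening: 0.635
```

Call:
{"fn": "step_arm", "kwargs": {"xyz": [[0,0,-2],[0,0,-4],[0,0,-5],[0,0,-5]], "spin": [0,0,0,0], "fingers": [0,0,0,0]}}

```text
time_s: 42.5
eef_pos: [0.581, -0.3864, 0.1358]
eef_rot: [0.587, -0.394, 0.587, 0.394]
wrist_force: [-0.4, 0.8, -0.4]
opening: 0.634
```

Call:
{"fn": "step_arm", "kwargs": {"xyz": [[0,0,-1],[0,0,-1],[0,0,-1],[0,0,-1],[0,0,-1],[0,0,30],[0,0,80],[0,0,130],[0,0,180],[0,0,220]], "spin": [0,0,0,0,0,0,0,0,0,0], "fingers": [0,95,95,95,95,95,95,95,95,95]}}

```text
time_s: 43.5
eef_pos: [0.5812, -0.3865, 0.3595]
eef_rot: [0.587, -0.395, 0.587, 0.393]
wrist_force: [0.5, -0.1, 0.1]
opening: 0.947
```

```bash
python3 -c "from cakes import *; cakes('w16',.153)"
```

```text
43.5 [ 0.58121237 -0.38646414  0.35953858]
83 [276.8 181.3] 0.64 [ 0.5769 -0.3864  0.153 ]
38 [360.  181.8] 0.63 [ 0.6149 -0.2953  0.153 ]
```

View pics/w16.png

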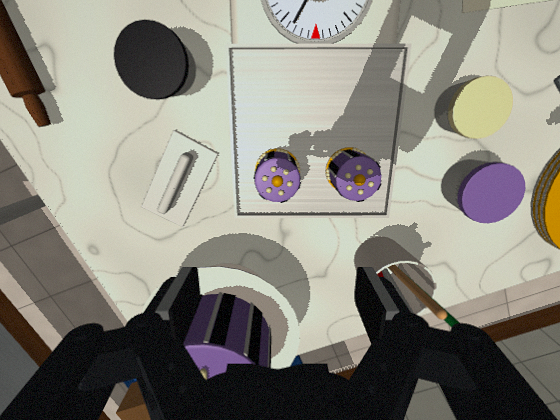

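Call:
{"fn": "step_arm", "kwargs": {"xyz": [[-15,48,0],[-30,96,0],[-45,144,0],[-60,192,0],[-75,240,0],[-90,288,0],[-100,336,0],[-110,384,0],[-120,432,0],[-127,480,0]], "spin": [-0.1,-0.2,-0.3,-0.4,-0.5,-0.58,-0.58,-0.58,-0.58,-0.58], "fingers": [100,100,100,100,100,100,100,100,100,100]}}

```text
time_s: 44.55
eef_pos: [0.453, 0.0955, 0.3557]
eef_rot: [0.676, -0.21, 0.675, 0.209]
wrist_force: [0.4, 0.1, 0.0]
opening: 0.998
```

Call:
{"fn": "step_arm", "kwargs": {"xyz": [[0,48,0],[0,96,0],[0,144,0],[0,177,0],[0,177,0],[0,177,0]], "spin": [0,0,0,0,0,0], "fingers": [100,100,100,100,100,100]}}

```text
time_s: 45.15
eef_pos: [0.4536, 0.2711, 0.3551]
eef_rot: [0.675, -0.21, 0.675, 0.21]
wrist_force: [-0.0, 0.1, 0.6]
opening: 0.997
```

```bash
python3 -c "from cakes import *; cakes('w17')"
```

```text
45.15 [0.4535888  0.27111912 0.35510525]
26 [294.5 125.4] 0.64 [0.4323 0.3368 0.119 ]
69 [278.6 179. ] 0.65 [0.4542 0.2714 0.119 ]
```

View pics/w17.png

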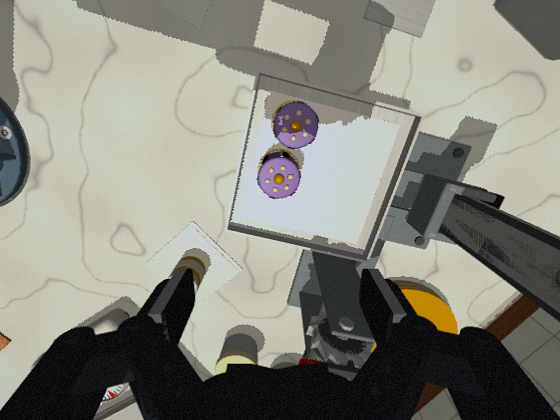

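Call:
{"fn": "step_arm", "kwargs": {"xyz": [[0,0,-50],[0,0,-100],[0,0,-150],[0,0,-200],[0,0,-240],[0,0,-258],[0,0,-258],[0,0,-258]], "spin": [0,0,0,0,0,0,0,0], "fingers": [100,100,100,100,100,100,100,100]}}

```text
time_s: 46.0
eef_pos: [0.4547, 0.2698, 0.0982]
eef_rot: [0.676, -0.209, 0.675, 0.209]
wrist_force: [0.3, 0.2, 0.4]
opening: 1.0
```

Call:
{"fn": "step_arm", "kwargs": {"xyz": [[0,0,0],[0,0,0],[0,0,0],[0,0,0],[0,0,0],[0,0,0]], "spin": [0,0,0,0,0,0], "fingers": [0,0,0,0,0,0]}}

```text
time_s: 46.6
eef_pos: [0.4555, 0.271, 0.0998]
eef_rot: [0.677, -0.21, 0.674, 0.21]
wrist_force: [-0.1, -0.6, 7.0]
opening: 0.637
```

Call:
{"fn": "step_arm", "kwargs": {"xyz": [[0,0,10],[0,0,40],[0,0,90],[0,0,140],[0,0,190],[0,0,240],[0,0,265],[0,0,265]], "spin": [0,0,0,0,0,0,0,0], "fingers": [0,0,0,0,0,0,0,0]}}

```text
time_s: 47.4
eef_pos: [0.4554, 0.2713, 0.3684]
eef_rot: [0.679, -0.21, 0.672, 0.21]
wrist_force: [0.0, 0.6, -1.9]
opening: 0.639
```

```bash
python3 -c "from cakes import *; cakes('w18')"
```

```text
47.4 [0.45536275 0.27134029 0.36839995]
45 [291.9 123.2] 0.64 [0.4334 0.3383 0.119 ]
```

View pics/w18.png

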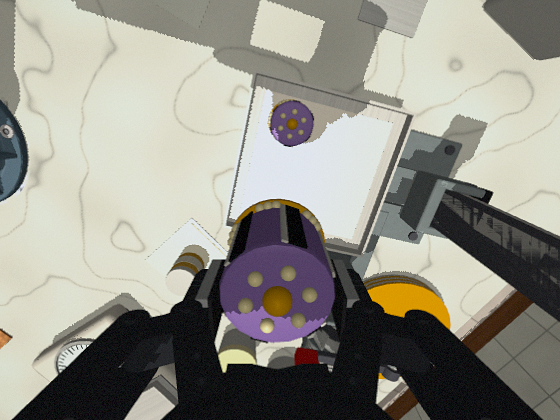

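Call:
{"fn": "step_arm", "kwargs": {"xyz": [[5,-48,0],[10,-96,0],[15,-144,0],[20,-192,0],[25,-240,0],[35,-288,0],[45,-336,0],[55,-384,0],[60,-432,0],[65,-480,0]], "spin": [0,0,0.1,0.2,0.3,0.4,0.5,0.58,0.58,0.58], "fingers": [0,0,0,0,0,0,0,0,0,0]}}

```text
time_s: 48.45
eef_pos: [0.5179, -0.2106, 0.3595]
eef_rot: [0.587, -0.392, 0.588, 0.396]
wrist_force: [0.9, -0.3, -2.1]
opening: 0.638
```

Call:
{"fn": "step_arm", "kwargs": {"xyz": [[5,-48,0],[5,-48,-50],[5,-48,-100],[5,-48,-130],[5,-48,-130],[5,-48,-130]], "spin": [0,0,0,0,0,0], "fingers": [0,0,0,0,0,0]}}

```text
time_s: 49.05
eef_pos: [0.5233, -0.2567, 0.2313]
eef_rot: [0.587, -0.393, 0.587, 0.395]
wrist_force: [0.3, 0.2, -2.0]
opening: 0.632
```

```bash
python3 - <<'E'
from h import *
im,o=snap('wrist','w19');print(o['eef_pos'],o['opening'])
E
```

```text
[ 0.52327059 -0.25670481  0.23134944] 0.632029421158773
```

View pics/w19.png

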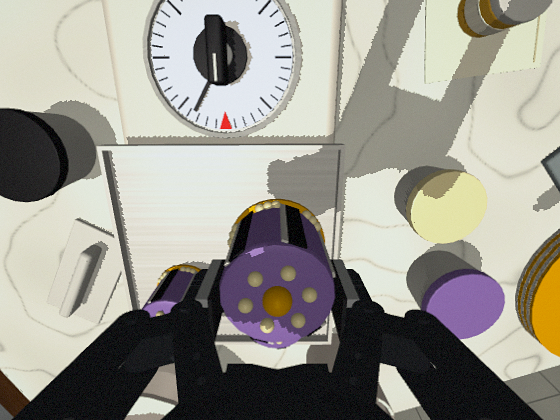

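Call:
{"fn": "step_arm", "kwargs": {"xyz": [[1,0,-40],[1,0,-75],[1,0,-90],[1,0,-95],[1,0,-95]], "spin": [0,0,0,0,0], "fingers": [0,0,0,0,0]}}

```text
time_s: 49.6
eef_pos: [0.5258, -0.2578, 0.1388]
eef_rot: [0.587, -0.395, 0.587, 0.393]
wrist_force: [0.3, -0.7, -1.5]
opening: 0.638
```

Call:
{"fn": "step_arm", "kwargs": {"xyz": [[0,0,-2],[0,0,-4],[0,0,-5],[0,0,-5]], "spin": [0,0,0,0], "fingers": [0,0,0,0]}}

```text
time_s: 50.0
eef_pos: [0.5252, -0.2575, 0.1329]
eef_rot: [0.587, -0.394, 0.587, 0.394]
wrist_force: [0.6, -0.8, -1.7]
opening: 0.637
```

Call:
{"fn": "step_arm", "kwargs": {"xyz": [[0,0,-1],[0,0,-2],[0,0,-2],[0,0,-2]], "spin": [0,0,0,0], "fingers": [0,0,0,0]}}

```text
time_s: 50.4
eef_pos: [0.5252, -0.2575, 0.1308]
eef_rot: [0.587, -0.394, 0.587, 0.394]
wrist_force: [-1.2, 0.6, 1.2]
opening: 0.632
```

Call:
{"fn": "step_arm", "kwargs": {"xyz": [[0,0,0],[0,0,0],[0,0,0],[0,0,0],[0,0,0],[0,0,30],[0,0,80],[0,0,130],[0,0,180],[0,0,225]], "spin": [0,0,0,0,0,0,0,0,0,0], "fingers": [0,95,95,95,95,95,95,95,95,95]}}

```text
time_s: 51.4
eef_pos: [0.5249, -0.2572, 0.3583]
eef_rot: [0.587, -0.395, 0.587, 0.393]
wrist_force: [0.6, -1.2, -0.0]
opening: 0.95
```

```bash
python3 -c "from cakes import *; cakes('w20',.151)"
```

```text
51.4 [ 0.5249156  -0.25722518  0.35833365]
83 [276.5 183.4] 0.63 [ 0.5228 -0.2582  0.151 ]
61 [275.9 256.5] 0.67 [ 0.6125 -0.296   0.151 ]
61 [200.8 257.6] 0.62 [ 0.5769 -0.387   0.151 ]
```

View pics/w20.png

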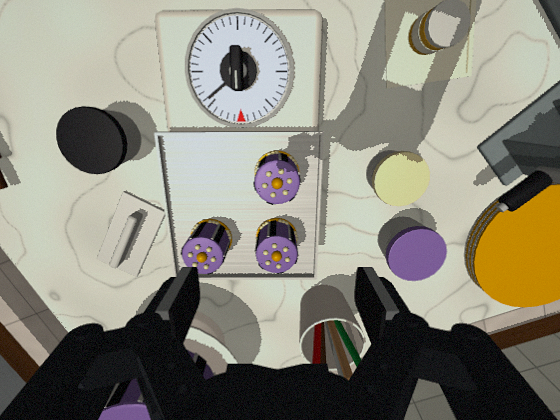

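Call:
{"fn": "step_arm", "kwargs": {"xyz": [[-10,48,0],[-20,96,0],[-30,144,0],[-40,192,0],[-50,240,0],[-60,288,0],[-70,336,0],[-80,384,0],[-86,432,0],[-92,480,0]], "spin": [0,0,0,0,0,0,0,0,0,0], "fingers": [100,100,100,100,100,100,100,100,100,100]}}

```text
time_s: 52.45
eef_pos: [0.4322, 0.2246, 0.3556]
eef_rot: [0.587, -0.394, 0.587, 0.394]
wrist_force: [0.4, -0.8, -0.1]
opening: 1.0
```

Call:
{"fn": "step_arm", "kwargs": {"xyz": [[0,48,0],[0,96,0],[0,115,0],[0,115,0],[0,115,0]], "spin": [0,0,0,0,0], "fingers": [100,100,100,100,100]}}

```text
time_s: 52.95
eef_pos: [0.4327, 0.3375, 0.3549]
eef_rot: [0.587, -0.394, 0.587, 0.394]
wrist_force: [-0.5, -0.4, -0.4]
opening: 0.998
```

```bash
python3 -c "from cakes import *; cakes('w21')"
```

```text
52.95 [0.43268154 0.33753599 0.35492454]
71 [277.9 180.6] 0.68 [0.4338 0.337  0.119 ]
```

View pics/w21.png

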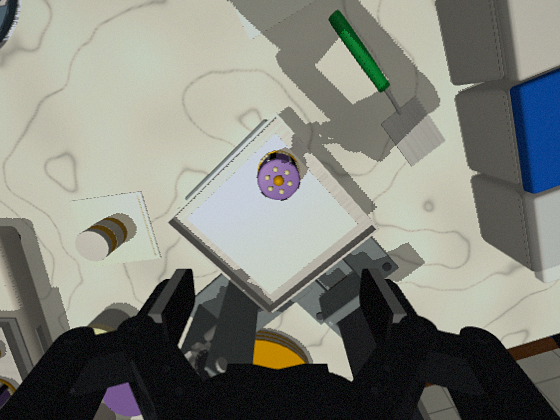

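Call:
{"fn": "step_arm", "kwargs": {"xyz": [[1,0,-50],[1,0,-100],[1,0,-150],[1,0,-200],[1,0,-240],[1,0,-258],[1,0,-258],[1,0,-258]], "spin": [0,0,0,0,0,0,0,0], "fingers": [100,100,100,100,100,100,100,100]}}

```text
time_s: 53.8
eef_pos: [0.4348, 0.3369, 0.0983]
eef_rot: [0.588, -0.394, 0.587, 0.393]
wrist_force: [-0.0, -0.3, 0.7]
opening: 0.998
```

Call:
{"fn": "step_arm", "kwargs": {"xyz": [[0,0,0],[0,0,0],[0,0,0],[0,0,0],[0,0,0],[0,0,0]], "spin": [0,0,0,0,0,0], "fingers": [0,0,0,0,0,0]}}

```text
time_s: 54.4
eef_pos: [0.4354, 0.3383, 0.0998]
eef_rot: [0.588, -0.394, 0.586, 0.394]
wrist_force: [-0.1, -1.4, 6.8]
opening: 0.641
```

Call:
{"fn": "step_arm", "kwargs": {"xyz": [[0,0,10],[0,0,40],[0,0,90],[0,0,140],[0,0,190],[0,0,240],[0,0,265],[0,0,265]], "spin": [0,0,0,0,0,0,0,0], "fingers": [0,0,0,0,0,0,0,0]}}

```text
time_s: 55.2
eef_pos: [0.4353, 0.3385, 0.3686]
eef_rot: [0.591, -0.395, 0.584, 0.394]
wrist_force: [0.3, 0.2, -2.0]
opening: 0.635
```

Call:
{"fn": "step_arm", "kwargs": {"xyz": [[5,-48,0],[10,-96,0],[15,-144,0],[20,-192,0],[25,-240,0],[30,-288,0],[35,-336,0],[40,-384,0],[45,-432,0],[48,-480,0]], "spin": [0,0,0,0,0,0,0,0,0,0], "fingers": [0,0,0,0,0,0,0,0,0,0]}}

```text
time_s: 56.2
eef_pos: [0.481, -0.1438, 0.3607]
eef_rot: [0.587, -0.393, 0.588, 0.395]
wrist_force: [0.5, 0.2, -2.4]
opening: 0.635
```

Call:
{"fn": "step_arm", "kwargs": {"xyz": [[2,-48,0],[4,-96,0],[5,-144,0],[5,-192,0],[5,-208,-20],[5,-208,-70],[5,-208,-120],[5,-208,-130],[5,-208,-130],[5,-208,-130]], "spin": [0,0,0,0,0,0,0,0,0,0], "fingers": [0,0,0,0,0,0,0,0,0,0]}}

```text
time_s: 57.2
eef_pos: [0.4878, -0.3509, 0.2347]
eef_rot: [0.587, -0.395, 0.587, 0.393]
wrist_force: [0.3, -0.4, -1.5]
opening: 0.636
```

```bash
python3 - <<'E'
from h import *
im,o=snap('wrist','w22');print(o['eef_pos'],o['opening'])
E
```

```text
[ 0.48781198 -0.35091589  0.23468153] 0.6362660426087619
```

View pics/w22.png

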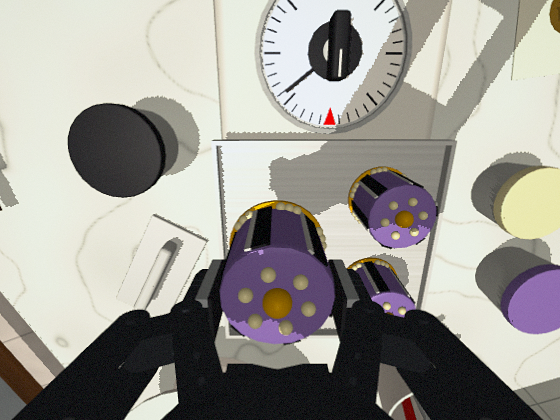

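Call:
{"fn": "step_arm", "kwargs": {"xyz": [[0,0,-40],[0,0,-75],[0,0,-93],[0,0,-98],[0,0,-98]], "spin": [0,0,0,0,0], "fingers": [0,0,0,0,0]}}

```text
time_s: 57.75
eef_pos: [0.4879, -0.3511, 0.1362]
eef_rot: [0.587, -0.395, 0.587, 0.393]
wrist_force: [0.6, -1.2, -2.0]
opening: 0.637
```

Call:
{"fn": "step_arm", "kwargs": {"xyz": [[0,0,-2],[0,0,-4],[0,0,-5],[0,0,-5]], "spin": [0,0,0,0], "fingers": [0,0,0,0]}}

```text
time_s: 58.15
eef_pos: [0.4874, -0.3508, 0.1303]
eef_rot: [0.587, -0.395, 0.587, 0.393]
wrist_force: [0.2, -1.1, -0.3]
opening: 0.639
```

Call:
{"fn": "step_arm", "kwargs": {"xyz": [[0,0,-1],[0,0,-1],[0,0,-1],[0,0,-1],[0,0,-1],[0,0,30],[0,0,80],[0,0,130],[0,0,180],[0,0,225]], "spin": [0,0,0,0,0,0,0,0,0,0], "fingers": [0,95,95,95,95,95,95,95,95,95]}}

```text
time_s: 59.15
eef_pos: [0.4869, -0.3502, 0.3574]
eef_rot: [0.587, -0.395, 0.587, 0.393]
wrist_force: [0.7, -0.9, -0.4]
opening: 0.948
```

Call:
{"fn": "step_arm", "kwargs": {"xyz": [[-15,45,0],[-30,90,0],[-40,130,0],[-40,130,0],[-40,130,0],[-40,130,0]], "spin": [0,0,0,0,0,0], "fingers": [95,95,95,95,95,95]}}

```text
time_s: 59.75
eef_pos: [0.4471, -0.221, 0.3546]
eef_rot: [0.587, -0.394, 0.587, 0.394]
wrist_force: [0.2, -0.4, 0.0]
opening: 0.948
```

```bash
python3 -c "
from cakes import *; cakes('w23',.150)
snap('side','s20')
s=cv2.imread('pics/s20.png');cv2.imwrite('pics/s20z.png',cv2.resize(s[120:370,180:400],None,fx=2.6,fy=2.3,interpolation=2))"
```

```text
59.75 [ 0.44714302 -0.22095482  0.35459828]
59 [194.6 250.6] 0.66 [ 0.4857 -0.352   0.15  ]
65 [273.3 249.6] 0.66 [ 0.5228 -0.2583  0.15  ]
49 [203.  313.6] 0.46 [ 0.5767 -0.3867  0.15  ]
49 [273.1 312.8] 0.62 [ 0.6125 -0.2959  0.15  ]
```

View pics/w23.png

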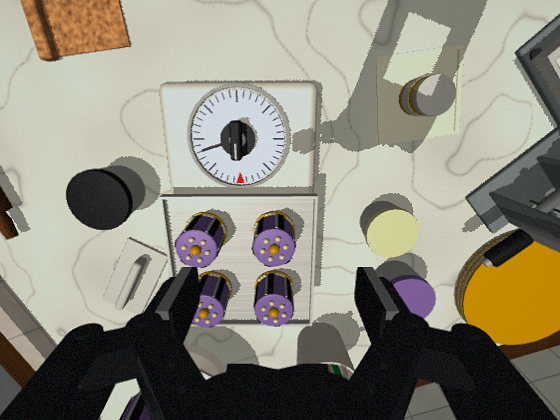

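View pics/s20z.png

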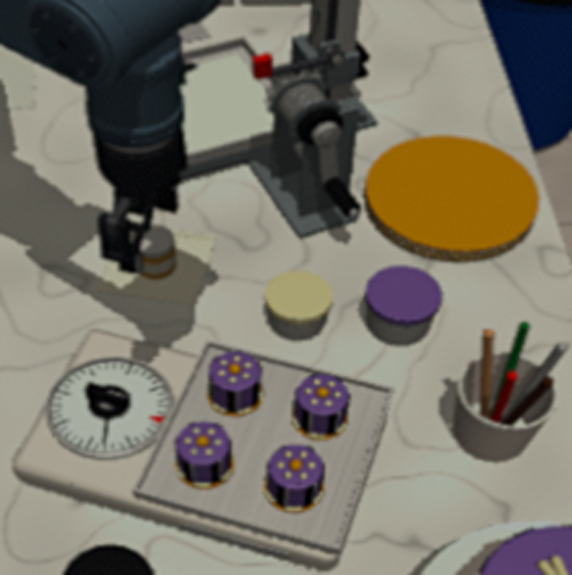

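```bash
python3 - <<'E'
from dial import *
o=ctrl.get_obs()
rc,R0,*_=dial('w23',o,(237,138)); d=R0[:2]-[.3835,-.2535]; print('zero now',rc,R0,np.arctan2(d[1],d[0]),np.hypot(*d))
jl=onz('wrist',[[436,95]],.064,o)[0]; pp=onz('wrist',[[384,47],[466,50],[455,136],[377,128]],0,o).mean(0); print('jar',jl,'paper',pp)
hand_in()
E
```

```text
zero now [np.float64(240.0), np.float64(178.9)] [ 0.43417079 -0.27396043  0.078     ] -0.3837705650164643 0.0546457487054642
jar [0.4319698  0.01631682 0.064     ] paper [0.42817866 0.026275   0.        ]
the job is handed in; nothing more can be done
```

The job is done and handed in after about 60 s of the 210 s allowed. `hand_in` gives no verdict, so I only have my own camera checks to go on.

- **Pawl and lift:** I held the pawl up until the tray stopped moving, then let it drop. The tray rim in the side view matched the lowered height, and the pawl's red tab was back where it started.
- **Jar:** It stands upright on the baking paper, about 11 mm from the centre at the last check.
- **Dial:** I turned the tare knob until the red zero mark sat under the pointer of the empty scale. The final check put the mark at -0.384 rad; before turning, the empty pointer read about -0.39 rad. The mark looked unmoved with the cakes on the pan.
- **Cakes:** All four stand upright in a 2 × 2 grid on the pan floor, about 100 mm apart. One cake was knocked about 40 mm aside on the lift during the run, so I measured it again before picking it up.
- **Other things on the bench:** I saw no bystander moved in the pictures. The robot was clear of everything at hand-in.

No check failed. The only disagreements were a few millimetres between camera views. The hardest push I recorded was 40 N at the wrist for a moment while setting the jar down. I backed off before letting go.

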